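Right the fallen bottle and press its stopper home

ROBOT

A 7-joint arm with a two-finger parallel gripper is mounted at the origin on the work surface. World frame = base frame: x ahead of the robot, y to its left, z up, the work surface at z = 0. Lengths are in m, angles in degrees, forces in N, time in s.
With the tool pointing down it reaches from about 0.425 to 1.025 m from the base axis. Payload 3.6 kg.
Tool frame: the origin (TCP) lies on the centre line of the jaws, within the pads' length; the fingertips stand 22 mm ahead of it and the grasp point (between the pads) lies 3 mm ahead of it; x points along the fingers, y is the direction in which the jaws open and shut, and the axes are right-handed (so a half turn about x gives the same grasp; the last joint's range is limited). The gripper opens to 85 mm and grips with 20 to 120 N. Pads are 22 mm wide; open, the fingers measure 114 mm over their backs; the gripper's body (76 mm by 85 mm) begins 54 mm behind the grasp point. The pads swing forward as they close: fully open they stand 13 mm farther back than shut.
Start: joints at [61.507, 33.873, 2.773, 92.16, -1.908, 54.013, -1.931], TCP at [0.285, -0.667, 0.253] pointing down, gripper open.
Joint ranges: [-153.93, 153.93], [-27.13, 128.08], [-72.61, 78.16], [10.71, 143.7], [-87.88, 267.88], [4.46, 118.87], [-176.78, 176.78]. Speed limits (degrees/s): [147.25, 147.25, 180, 180, 180, 180, 180].

INTERFACE

Orientations are given as [roll, pitch, yaw] about the fixed x, y, z axes, in that order (R = Rz(yaw) Ry(pitch) Rx(roll)).
In Python, from plant import r gives the robot as it stands.
- The arm moves only by the tool apply_moves, never from a script. Its argument "plan" is text: rows parted by semicolons, each of 7 numbers parted by spaces: the shift along the tool's x, y, z in m, then the turn, a rotation vector about the tool's x, y, z in rad, then the finger opening in m, from 0 to 0.0854. In form: tx ty tz wx wy wz jaw; .... A call has 1 to 20 rows; each row shifts and turns the pose as measured when the row begins, along the tool's axes as they then stand; what a row does not reach is not made up. A row lasts 1/10 s, in which the tool goes at most 50 mm and 8.59 degrees, less where a joint would pass 70% of its speed; a pose out of reach is approached as far as the arm can. A call is refused whole if a number of a shift passes 0.05 or a number of a turn 0.15, either way. A call with a gripper value outside its range is refused whole. The fingers move at their own pace and stop on an object; "squeeze" is the grip in N (left out, the last holds). Time passes only in rows, so rows that do not move let the fingers close. It gives the time, the measured TCP pose, the force and the opening at its end, in the units of the state.
- r.get_state(): the state, without advancing time (a new reading comes with each control period).
- r.snapshot(name): name is "scene" or "top" or "wrist"; returns the picture (480x640x3 uint8, blue, green, red); there is no depth.
- r.calibration(name): a dict with "K" (3x3 intrinsics, pixels), "dist_coeffs" ([k1, k2, p1, p2, k3] as OpenCV has them; the pictures are not rectified), "R" (3x3) and "t" (3): a world point X has camera coordinates R X + t. Camera axes: x right, y down, z forward; pixel columns grow to the right and rows downward; lengths in m; the calibration is good to about 2 mm. A picture is of the moment at which its call begins: read the wrist's pose just before it. calibration takes no time and is no camera call; for the wrist camera it gives the pose at the moment of the call.
- r.job_done(): hands the job in, once; it reports no verdict.
Trained networks look in the newest picture that a camera, given by its name, has taken for a name from the list of things; names that differ only in an ending like _2 or _b are one class to them, and where a whole thing is asked for, a point or a joint stands for the part that bears it (a point fixed in the world has none). Each returns a list of dicts, best first, with "score" (0 to 1); they miss things now and then, are a little off and sometimes report something else, mostly with a low value. They report only what shows in the picture. A call takes as long as a camera call.
- r.regions_of(camera, thing): "pixels" (480x640 bool, what is visible of it) and "location" ([column, row] in pixels, amid what is visible of it).
- r.place_of(camera, thing): "location" ([column, row] in pixels: a listed point, or the origin of a listed thing).
The state is a dict: "clock": time; "q": joint angles; "qvel": joint speeds; "tau": joint torques, N m; "position": TCP position; "eef_rot": TCP orientation; "wrist_force": force on the tool from outside, world axes, zero at the start; "torque": the same for the moment, N m; "gripper_width": finger opening in m.
Only numpy, scipy, OpenCV 4.12 (cv2) and the standard library are available. Lean on these libraries where they do the work, as an engineer would, in place of code of your own. Each camera call takes 0.05 s, during which the arm holds its last target.

TASK

A serum bottle has fallen over at the stoppering press: stand it upright again in the lane on the marked seat under the press, between its neighbours, and take your hand off it. Then rock the press's safety catch fully off, and after that pull the press lever all the way down so that it presses the stopper home, and finish still holding the lever down. Leave the other bottles standing where they are and the other things on the bench alone.

Things in the scene. Friction and masses are not known exactly. Their poses are not given: they have to be found in the camera images.
- press: Hand stoppering press and its bottle lane, one fixed piece. Origin on the bench under the seat; x away from the robot (within 0.25 rad), y along the lane to the robot's left, z up. Lane: steel channel 540 mm long in y, 66 wide, floor 4 mm above the bench, two lips 3 thick, 8 mm above the bench, 56 mm apart inside. Grey press foot and cheeks behind the lane, from x = 40 to 190 mm, |y| up to 55, 100 mm high (catch bracket 150). Lever hinge: axis along y at x 115, z 80 mm.
- nest (a point): Seat for the bottle: dark 40 mm disc mark on the lane floor under the press pad; this point is its centre, on the floor, 4 mm above the bench.
- tipped_bottle: Fallen amber glass bottle, 0.08 to 0.14 kg: body 44 mm diameter and 50 long, then shoulder to a 27 mm neck rim ending at 72 mm, grey rubber stopper 24 mm wide above it, top at 82 mm (77 when home). Origin at the centre of its foot, z along it to the stopper. Starts lying in the lane across the seat, between the neighbours, stopper to the left (press +y, within 0.12 rad), its axis 26 mm above the bench.
- stopper (a joint): Travel of that bottle's stopper into its neck, m: 0 standing proud, 0.005 home. Stiff rubber: moves only under about 12 N along the bottle.
- press_lever (a joint): Lever angle, rad: 0 raised (80 deg above level, leaning towards the robot), 1.4 fully down on its stop, level, pointing to the robot (press -x). A spring lifts it: about 5 N at the grip to hold it down, about 12 N while the stopper goes in; with a bottle on the seat the pad stops on the home stopper at about 1.39. Locked up by the catch (then it gives only some 0.1 rad when pulled).
- lever_grip (a point): Middle of the lever's black handgrip: a round sleeve 22 mm diameter, 75 mm long, sticking out sideways (to press -y, the right) from the end of the 14 mm lever rod, along press y from y -15 to -90 mm. It revolves freely on its pin, so a hand pinching it can keep pointing down. Its axis moves on a circle of 211 mm radius about the hinge: at x 99, z 290 mm raised, x -95, z 100 mm fully down (press frame; this point at y -52).
- press_pad (a point): Centre of the face of the white pad, 30 mm wide, under the lever, that meets the stopper; over the seat when the lever is level.
- safety_catch (a joint): Angle of the dark steel rocking catch, rad: up to 0.08 at the start = on, its nose bar lies level across the front of the lever; 1.31 = fully off, nose swung up beside the lever. Stays where it is left (about 1.5 N at the thumb plate moves it). Turns about an axis along press x (within 10 deg) through x 111, y 42, z 140 mm.
- thumb_plate (a point): Point on the catch's thumb plate, 40 mm from the pivot. Plate 60 mm long from the pivot, 20 wide (press x), 5 thick, ridged, on the left (+y) of the lever, sloping up and outwards 42 deg when on; press it down to rock the catch off, until it slopes 33 deg down. Pivot to finger: about 32 mm in y is a good place to push straight down, some 45 mm.
- bottle_a: Left: standing amber serum bottle waiting in the lane, same 44 mm wide, 82 mm tall shape as the fallen one; origin at the centre of its foot, z up. Leave it standing where it is.
- bottle_b: Left, farther: standing amber serum bottle waiting in the lane, same 44 mm wide, 82 mm tall shape as the fallen one; origin at the centre of its foot, z up. Leave it standing where it is.
- bottle_c: Right: standing amber serum bottle waiting in the lane, same 44 mm wide, 77 mm tall shape as the fallen one; origin at the centre of its foot, z up. Leave it standing where it is.
- bottle_d: Right, farther: standing amber serum bottle waiting in the lane, same 44 mm wide, 77 mm tall shape as the fallen one; origin at the centre of its foot, z up. Leave it standing where it is.
- stopper_dish: Bystander: shallow steel dish of spare stoppers, 100 x 70 x 16 mm, in front of the lane to the right; origin under its middle.
- forceps: Bystander: steel forceps lying flat, 120 x 9 x 14 mm, in front of the lane to the left; origin under its middle.
- soap_bottle: Bystander: clear pump bottle, 64 mm wide, 200 tall, right of the robot; origin under its middle.
- scrub_brush: Bystander: white scrubbing brush, 150 x 36 x 42 mm, at the right; origin under its middle.
- bench_timer: Bystander: white upright timer, 75 x 65 mm, at the left; origin under it.
- specimen_cup: Bystander: white open cup, 64 mm wide, 60 tall, at the left; origin under it.

How it is judged (in metres and radians):
On the way, in this order (a step that is already met when the one before it is completed fails the run):
1. the fallen bottle stands upright on the seat in the lane, let go and at rest (angle between tipped_bottle's own z axis and vertical below 0.08 rad and horizontal distance between tipped_bottle and nest below 0.012 m and z of tipped_bottle in the frame of nest between -0.004 and 0.004 m and contact force between each of the arm, the fingers and tipped_bottle below 0.2 N and linear speed of tipped_bottle below 0.02 m/s), for 0.3 s.
2. the safety catch is rocked off while the lever is still up (value of joint safety_catch above 1 rad and value of joint press_lever below 0.2 rad), for 0.2 s.
3. the lever is fully down and the stopper is home (value of joint press_lever above 1.37 rad and value of joint stopper above 0.004 m), for 0.2 s.
At the end, for the whole second after the job is handed in: Robot still holding the lever (over 2 N on it), lever within 0.03 rad of fully down and still, stopper pushed in over 4 of 5 mm, catch rocked off over 1.0 rad, bottle upright within 0.08 rad and within 12 mm of the seat's middle, the four neighbour bottles standing (all of step 3 and velocity of joint press_lever below 0.05 rad/s and value of joint safety_catch above 1 rad and contact force between any of the fingers, the arm and press_lever above 2 N and angle between tipped_bottle's own z axis and vertical below 0.08 rad and horizontal distance between tipped_bottle and nest below 0.012 m and z of tipped_bottle in the frame of nest between -0.004 and 0.004 m and angle between each of bottle_a, bottle_b, bottle_c, bottle_d's own z axis and vertical below 0.15 rad); the arm keeps its last pose, push and grip.
It fails at once if a neighbour bottle is tipped or shifted more than 25 mm (distance of any of bottle_a, bottle_b, bottle_c, bottle_d from where it was at the start of the episode above 0.025 m or angle between any of bottle_a, bottle_b, bottle_c, bottle_d's own z axis and vertical above 0.4 rad).
It fails at once if another thing on the bench is shifted more than 25 mm (distance of any of stopper_dish, forceps, soap_bottle, scrub_brush, bench_timer, specimen_cup from where it was at the start of the episode above 0.025 m).
It also fails if it takes over 64 s, if anything falls off the work surface, if the arm or the gripper's body presses on something with over 40 N, if the wrist force passes 120 N, or if a joint passes its speed limit or range.

## Working session

There is one attempt and no reset: what is moved stays moved. The work goes in short steps, Python scripts to look and compute and a tool call to move; the robot and the scene stay as the last step left them, time stands still between calls to the robot, and variables do not carry over. Pictures are saved under pics/ and viewed, and the job is handed in when it is done.

Besides the shell and the picture viewer there is one more tool, called as name(argument=value, ...), one argument or row to a line, values as JSON. apply_moves: Moves the arm, as the interface text tells. Its arguments: {"type":"object","properties":{"plan":{"type":"string"},"squeeze":{"type":"number"}},"required":["plan"]}

```bash
ls; mkdir -p pics
python3 - <<'E'
from plant import r
import cv2
s=r.get_state();print({k:s[k] for k in('clock','position','eef_rot','wrist_force','gripper_width')})
for n in('scene','top','wrist'):
    im=r.snapshot(n);cv2.imwrite(f'pics/{n}0.png',im)
    c=r.calibration(n);print(n,c['K'],c['dist_coeffs'],c['R'],c['t'])
E
```

```text
pics
{'clock': 0.0, 'position': array([ 0.28457409, -0.66598263,  0.25215886]), 'eef_rot': array([-86.87906134,  89.87426777, 116.26290736]), 'wrist_force': array([ 0.08906971, -0.43915379,  0.5845898 ]), 'gripper_width': 0.08523288314158085}
scene [[460.68464021   0.         315.90840645]
 [  0.         460.68464021 235.09481916]
 [  0.           0.           1.        ]] [-0.02936223  0.          0.          0.          0.        ] [[ 6.89396711e-01  7.24383903e-01 -3.70154038e-04]
 [ 4.94214128e-01 -4.70717432e-01 -7.30874473e-01]
 [-5.29607941e-01  5.03679522e-01 -6.82511808e-01]] [-0.3548882 -0.1224026  1.4881208]
top [[616.61147737   0.         323.03601114]
 [  0.         616.61147737 242.19485105]
 [  0.           0.           1.        ]] [-0.03665825  0.          0.          0.          0.        ] [[ 0.0147981  -0.99988344  0.00375706]
 [-0.98656146 -0.01521221 -0.16268087]
 [ 0.16271906 -0.0012992  -0.98667159]] [2.06451626e-04 5.51158105e-01 1.56799383e+00]
wrist [[335.72058059   0.         313.84839362]
 [  0.         335.72058059 240.09802924]
 [  0.           0.           1.        ]] [-0.0085729  0.         0.         0.         0.       ] [[ 0.39282839 -0.91961004 -0.00179724]
 [-0.87723945 -0.37531398  0.29931651]
 [-0.27592899 -0.11600341 -0.95415219]] [-0.72328937 -0.03896235  0.37982888]
```

View pics/scene0.png

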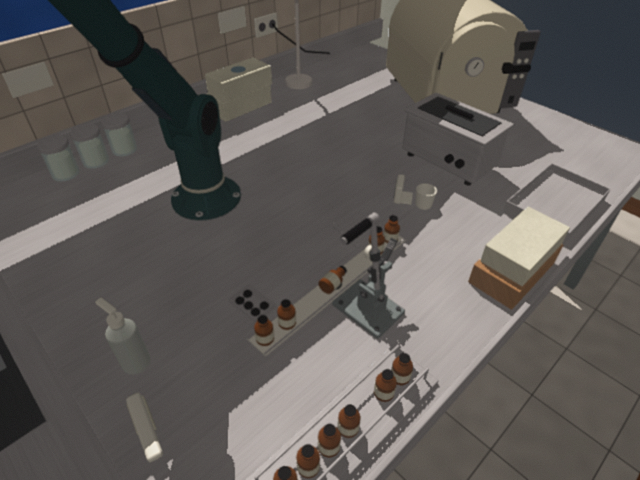

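View pics/top0.png

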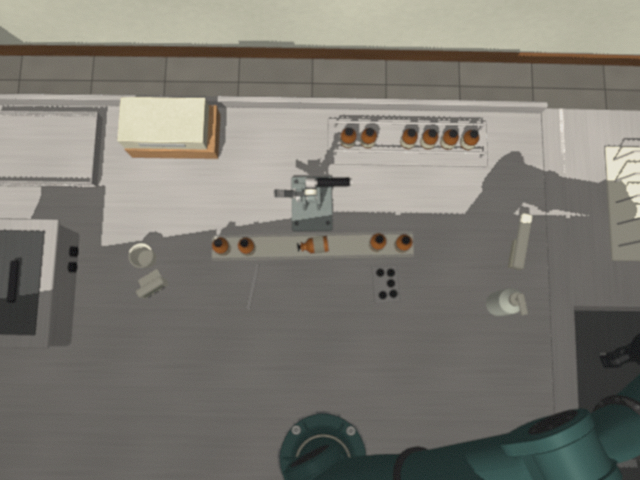

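The scene camera shows the fallen bottle at about (333,279), the press at (375,290) and the grip at (358,228). In the top view the bottle is at (313,244) with its stopper to the left, the neighbours are at 220, 246, 378 and 404, and the press is around (312,200). Next I'll measure these.

```bash
cat > h.py <<'E'
import numpy as np, cv2
from plant import r
from scipy.spatial.transform import Rotation as Ro
def ray(c,px):
    u=cv2.undistortPoints(np.array([[px]],float),c['K'],np.array(c['dist_coeffs']))[0,0]
    R=np.array(c['R']);t=np.array(c['t'])
    return -R.T@t, R.T@np.array([u[0],u[1],1])
def atz(c,px,z):
    o,d=ray(c,px); return o+d*(z-o[2])/d[2]
def tri(obs):
    A=np.zeros((3,3));b=np.zeros(3);L=[]
    for c,p in obs:
        o,d=ray(c,p);d=d/np.linalg.norm(d);P=np.eye(3)-np.outer(d,d);A+=P;b+=P@o;L.append((o,P))
    x=np.linalg.solve(A,b);return x,[float(np.linalg.norm(P@(x-o)))for o,P in L]
def proj(c,X):
    return cv2.projectPoints(np.array(X,float).reshape(-1,1,3),cv2.Rodrigues(np.array(c['R']))[0],np.array(c['t']),c['K'],np.array(c['dist_coeffs']))[0].reshape(-1,2)
E
python3 - <<'E'
from h import *
np.set_printoptions(precision=4,suppress=True)
C={n:r.calibration(n) for n in('scene','top')}
for th in('press','nest','tipped_bottle','lever_grip','thumb_plate','press_pad','bottle_a','forceps','stopper_dish'):
    P={}
    for n in C:
        d=r.place_of(n,th);P[n]=d
        print(th,n,[(round(x['score'],2),np.round(x['location'],1).tolist()) for x in d[:5]])
    if P['scene'] and P['top']: print('   tri',*tri([(C[n],P[n][0]['location']) for n in C]))
    if th in('bottle_a',):
        for x in P['top'][:6]: print('  z4',atz(C['top'],x['location'],.004))
print(r.get_state()['clock'])
E
```

```text
press scene [(0.64, [335.7, 287.4]), (0.4, [373.9, 246.8])]
press top [(0.94, [314.0, 247.8]), (0.24, [314.8, 246.0])]
   tri [ 0.5474  0.0359 -0.0113] [0.004173550591038282, 0.0041735505910383145]
nest scene [(0.61, [331.9, 285.8])]
nest top [(0.84, [314.3, 249.3])]
   tri [ 0.5406  0.0326 -0.0073] [0.0010661372208176716, 0.0010661372208175678]
tipped_bottle scene [(0.71, [323.9, 283.0])]
tipped_bottle top [(0.93, [330.7, 241.9])]
   tri [ 0.5527 -0.0103  0.0479] [0.00147524653849968, 0.0014752465384997504]
lever_grip scene [(0.65, [358.5, 232.5])]
lever_grip top []
thumb_plate scene [(0.8, [389.4, 246.3])]
thumb_plate top [(0.63, [514.6, 240.0]), (0.62, [280.8, 191.1])]
   tri [ 0.657  -0.2535  0.4671] [0.19732593345639268, 0.19732593345639274]
press_pad scene [(0.81, [371.7, 247.1]), (0.44, [287.8, 325.4])]
press_pad top [(0.8, [313.0, 191.8]), (0.57, [496.0, 300.6])]
   tri [0.6483 0.0376 0.2094] [0.004460244500650983, 0.004460244500650885]
bottle_a scene [(0.93, [262.8, 339.7]), (0.67, [335.2, 284.9]), (0.66, [387.8, 238.8]), (0.64, [286.3, 323.3]), (0.43, [376.0, 249.2])]
bottle_a top [(0.74, [402.3, 242.7]), (0.63, [375.1, 244.5]), (0.6, [249.1, 248.4]), (0.56, [221.2, 245.7])]
   tri [ 0.5572 -0.2076  0.0062] [0.004087919084646725, 0.004087919084646621]
  z4 [ 0.5598 -0.2044  0.004 ]
  z4 [ 0.5538 -0.1313  0.004 ]
  z4 [0.538  0.2063 0.004 ]
  z4 [0.5441 0.2815 0.004 ]
forceps scene [(0.54, [341.6, 236.3])]
forceps top [(0.58, [314.2, 247.3]), (0.53, [255.1, 287.2])]
   tri [0.5324 0.0438 0.1576] [0.018733611501672746, 0.018733611501672912]
stopper_dish scene [(0.95, [254.3, 305.6]), (0.25, [322.2, 287.4])]
stopper_dish top [(0.57, [384.4, 285.4])]
   tri [ 0.4468 -0.1563 -0.0127] [0.0019034001650497013, 0.0019034001650497351]
1.05
```

Run:
```python
from h import *
im=r.snapshot('top');c=im[150:310,195:425];cv2.imwrite('pics/topc.png',cv2.resize(c,None,fx=3.4,fy=3.4,interpolation=cv2.INTER_CUBIC))
im=r.snapshot('scene');c=im[200:360,240:420];cv2.imwrite('pics/scc.png',cv2.resize(c,None,fx=3.7,fy=3.7,interpolation=cv2.INTER_CUBIC))
```

```text
(no output)
```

View pics/topc.png

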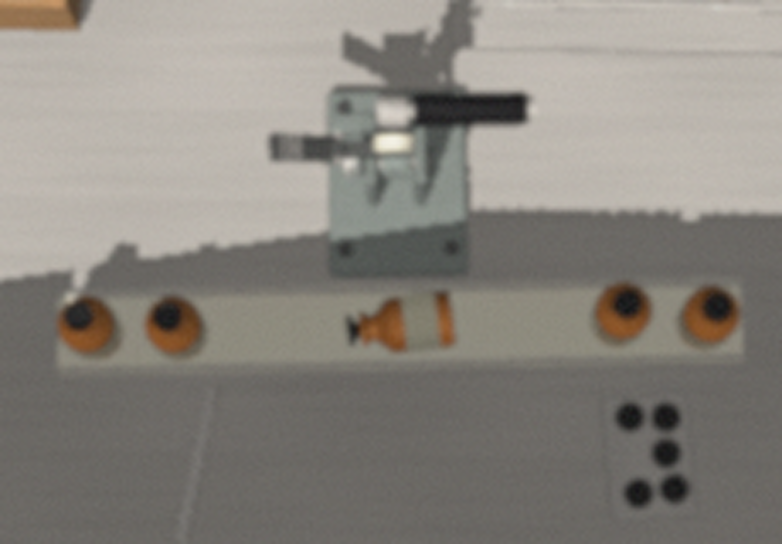

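View pics/scc.png

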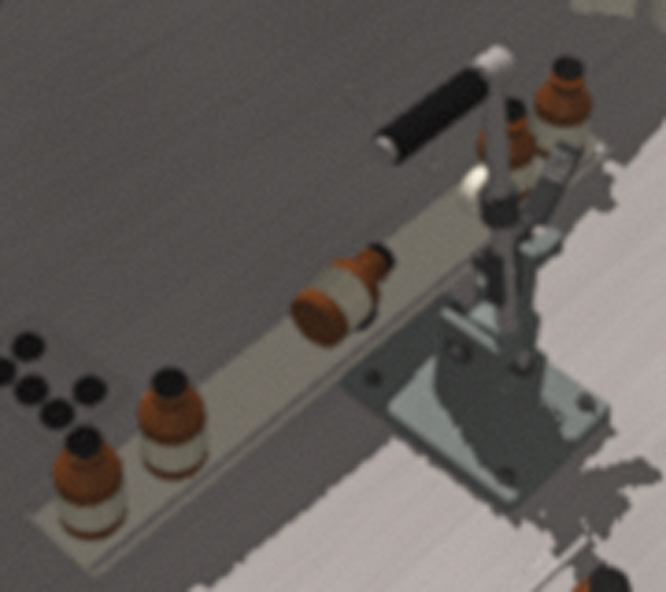

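```bash
cat > fit.py <<'E'
from h import *
from scipy.optimize import least_squares
T=lambda p:np.array(p)/3.4+[195,150]
S=lambda p:np.array(p)/3.7+[240,200]
ct,cs=r.calibration('top'),r.calibration('scene')
obs=[('t',(57,370),(-.033,.27,.008)),('t',(743,358),(-.033,-.27,.008)),('t',(742,282),(.033,-.27,.008)),
('t',(330,275),(.04,.055,.01)),('t',(467,272),(.04,-.055,.01)),('t',(330,88),(.19,.055,.01)),('t',(467,86),(.19,-.055,.01)),
('t',(527,108),(.099,-.09,.290)),('t',(413,108),(.099,-.015,.290)),
('s',(388,148),(.099,-.09,.290)),('s',(484,84),(.099,-.015,.290)),
('s',(33,518),(-.033,-.27,.008)),('s',(96,576),(.033,-.27,.008))]
def W(p,X):
    c,s=np.cos(p[2]),np.sin(p[2]);X=np.array(X)
    return np.array([p[0]+c*X[0]-s*X[1],p[1]+s*X[0]+c*X[1],X[2]])
def res(p):
    o=[]
    for k,px,X in obs:
        o.extend((proj(ct if k=='t' else cs,W(p,X))[0]-(T(px) if k=='t' else S(px))))
    return o
if __name__=='__main__':
    f=least_squares(res,[.54,.03,0],loss='soft_l1')
    print(f.x);print(np.round(np.array(res(f.x)).reshape(-1,2),1))
    p=f.x
    for n,X in(('grip',(.099,-.0525,.29)),('thumb',(.111,.072,.167)),('nest',(0,0,.004))): print(n,W(p,X),proj(ct,W(p,X)),proj(cs,W(p,X)))
    # bottle axis
    for px in((355,328),(455,319)): print('axis z26',atz(ct,T(px),.026))
    for px in((395,323),(440,321)): print('axis top z48',atz(ct,T(px),.030))
    for x in((80,317),(168,315),(628,302),(717,304)): print('neighbour top',atz(ct,T(x),.08))
E
python3 fit.py
```

```text
[0.54956835 0.03646438 0.03463461]
[[-0.2  0.2]
 [ 0.3 -0.2]
 [-0.5 -2.1]
 [-0.3 -0.5]
 [ 0.4 -0.4]
 [-0.9  0.4]
 [-0.8  0.2]
 [ 0.1 -0.9]
 [ 0.3 -0.3]
 [ 0.1  0.7]
 [-1.9  0.2]
 [-1.7 -2.4]
 [-0.3 -1.1]]
grip [ 0.65032694 -0.012576    0.29      ] [[333.471578   181.15796246]] [[357.2024367  231.64546064]]
thumb [0.65800859 0.11226487 0.167     ] [[281.53614125 190.4087687 ]] [[392.47010228 246.95898953]]
nest [0.54956835 0.03646438 0.004     ] [[312.55453724 245.09237712]] [[335.04532085 284.12419748]]
axis z26 [0.54182641 0.07079994 0.026     ]
axis z26 [ 0.55011538 -0.00687273  0.026     ]
axis top z48 [0.5456036  0.03969324 0.03      ]
axis top z48 [0.54771381 0.00479362 0.03      ]
neighbour top [0.53852003 0.27595516 0.08      ]
neighbour top [0.54106738 0.20972013 0.08      ]
neighbour top [ 0.55633665 -0.13651003  0.08      ]
neighbour top [ 0.55584698 -0.20368622  0.08      ]
```

```bash
cat >> h.py <<'E'
def pose():
    s=r.get_state();return np.array(s['position']),Ro.from_euler('xyz',s['eef_rot'],degrees=True),s
def Rt(xdir,ydir):
    x=np.array(xdir,float);x/=np.linalg.norm(x);y=np.array(ydir,float);y-=x*(x@y);y/=np.linalg.norm(y)
    return Ro.from_matrix(np.c_[x,y,np.cross(x,y)])
def rows(p,R,pg,Rg,n,jaw):
    w=(R.inv()*Rg).as_rotvec()/n; d=(np.array(pg)-p)/n
    print('dist',np.linalg.norm(d*n),'rot',np.degrees(np.linalg.norm(w*n)))
    out=[]
    for i in range(n):
        t=R.inv().apply(d);out.append(' '.join('%.4f'%v for v in [*t,*w])+' %.3f'%jaw);R=R*Ro.from_rotvec(w)
    print('; '.join(out))
E
python3 - <<'E'
from h import *
np.set_printoptions(precision=4,suppress=True)
p,R,s=pose();print(p);print(R.as_matrix(),s['q'])
for sg in(1,-1):
    Rg=Rt((0,-1e-9,-1),(sg,0,0)); print(sg,(R.inv()*Rg).as_rotvec(degrees=True))
E
```

```text
[ 0.2849 -0.6667  0.2533]
[[-0.      0.3929 -0.9196]
 [-0.     -0.9196 -0.3929]
 [-1.      0.      0.    ]] [61.5058 33.872   2.7745 92.1583 -1.9083 54.0147 -1.9312]
1 [-66.8627   0.0023  -0.    ]
-1 [113.1373  -0.      -0.0026]
```

View pics/wrist0.png

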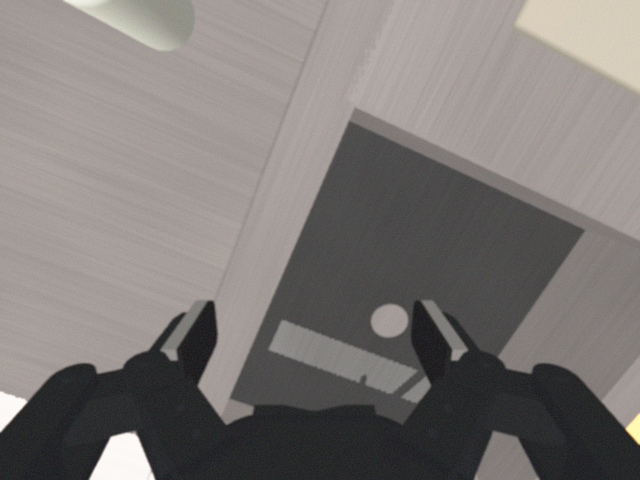

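Run:
```python
from h import *
np.set_printoptions(precision=4,suppress=True)
p,R,s=pose();c=r.calibration('wrist')
print('cam in tool',R.inv().apply(-c['R'].T@c['t']-p)); print('axis',R.inv().apply(c['R'][2]))
Rg=Rt((0,0,-1),(1,0,0))
rows(p,R,[.30,-.60,.38],R,4,.085)
rows(np.array([.30,-.60,.38]),R,[.44,0.05,.36],Rg,16,.085)
```

```text
cam in tool [-0.1204 -0.0006 -0.0764]
axis [ 0.9542 -0.0001  0.2992]
dist 0.14395491822758824 rot 0.0
-0.0317 -0.0138 -0.0100 0.0000 0.0000 0.0000 0.085; -0.0317 -0.0138 -0.0100 0.0000 0.0000 0.0000 0.085; -0.0317 -0.0138 -0.0100 0.0000 0.0000 0.0000 0.085; -0.0317 -0.0138 -0.0100 0.0000 0.0000 0.0000 0.085
dist 0.6652067347825036 rot 66.8626899852575
0.0012 -0.0339 -0.0240 -0.0729 0.0000 -0.0000 0.085; 0.0012 -0.0321 -0.0264 -0.0729 0.0000 -0.0000 0.085; 0.0012 -0.0301 -0.0287 -0.0729 0.0000 -0.0000 0.085; 0.0012 -0.0279 -0.0308 -0.0729 0.0000 -0.0000 0.085; 0.0012 -0.0256 -0.0328 -0.0729 0.0000 -0.0000 0.085; 0.0012 -0.0231 -0.0345 -0.0729 0.0000 -0.0000 0.085; 0.0012 -0.0205 -0.0361 -0.0729 0.0000 -0.0000 0.085; 0.0012 -0.0179 -0.0375 -0.0729 0.0000 -0.0000 0.085; 0.0012 -0.0151 -0.0387 -0.0729 0.0000 -0.0000 0.085; 0.0012 -0.0122 -0.0397 -0.0729 0.0000 -0.0000 0.085; 0.0012 -0.0093 -0.0405 -0.0729 0.0000 -0.0000 0.085; 0.0012 -0.0063 -0.0411 -0.0729 0.0000 -0.0000 0.085; 0.0012 -0.0033 -0.0414 -0.0729 0.0000 -0.0000 0.085; 0.0012 -0.0003 -0.0416 -0.0729 0.0000 -0.0000 0.085; 0.0012 0.0028 -0.0415 -0.0729 0.0000 -0.0000 0.085; 0.0012 0.0058 -0.0412 -0.0729 0.0000 -0.0000 0.085
```

apply_moves(
  plan="-0.032 -0.014 -0.01 0 0 0 0.085; -0.032 -0.014 -0.01 0 0 0 0.085; -0.032 -0.014 -0.01 0 0 0 0.085; -0.032 -0.014 -0.01 0 0 0 0.085",
)

```text
clock: 1.55
position: [0.2969, -0.5973, 0.3778]
eef_rot: [-77.2, 89.2, 125.7]
wrist_force: [0.1, -0.2, -0.2]
gripper_width: 0.0846
```

apply_moves(
  plan="0.001 -0.034 -0.024 -0.073 0 0 0.085; 0.001 -0.032 -0.026 -0.073 0 0 0.085; 0.001 -0.030 -0.029 -0.073 0 0 0.085; 0.001 -0.028 -0.031 -0.073 0 0 0.085; 0.001 -0.026 -0.033 -0.073 0 0 0.085; 0.001 -0.023 -0.035 -0.073 0 0 0.085; 0.001 -0.021 -0.036 -0.073 0 0 0.085; 0.001 -0.018 -0.038 -0.073 0 0 0.085; 0.001 -0.015 -0.039 -0.073 0 0 0.085; 0.001 -0.012 -0.040 -0.073 0 0 0.085; 0.001 -0.009 -0.041 -0.073 0 0 0.085; 0.001 -0.006 -0.041 -0.073 0 0 0.085; 0.001 -0.003 -0.041 -0.073 0 0 0.085; 0.001 0 -0.042 -0.073 0 0 0.085; 0.001 0.003 -0.042 -0.073 0 0 0.085; 0.001 0.006 -0.041 -0.073 0 0 0.085",
)

```text
clock: 3.15
position: [0.434, 0.0747, 0.37]
eef_rot: [41.7, 89.0, -46.3]
wrist_force: [1.7, -0.4, 0.9]
gripper_width: 0.0852
```

Run:
```python
from h import *
np.set_printoptions(precision=4,suppress=True)
p,R,s=pose();print(p,R.as_matrix(),s['q'],s['clock'],s['wrist_force'])
im=r.snapshot('wrist');cv2.imwrite('pics/w1.png',im)
```

```text
[0.434  0.0747 0.37  ] [[ 0.0125  0.9993  0.0338]
 [-0.0131  0.034  -0.9993]
 [-0.9998  0.0121  0.0135]] [ 14.8997   6.3334 -33.8063 118.2877   5.3738  56.1213 -19.7721] 3.15 [ 1.6899 -0.3571  0.8919]
```

View pics/w1.png

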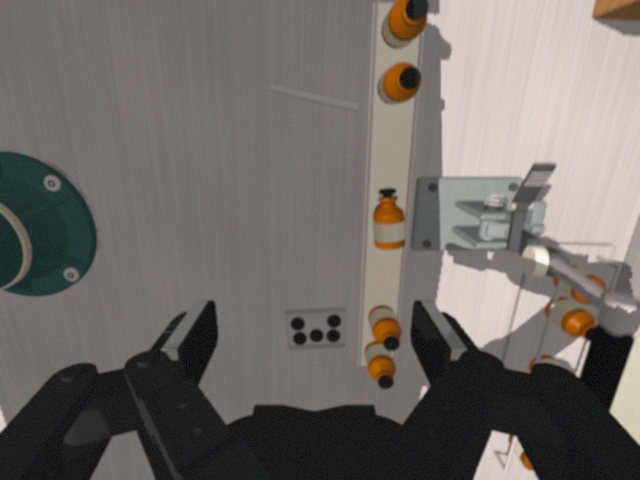

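Run:
```python
from fit import *
np.set_printoptions(precision=4,suppress=True)
c=r.calibration('wrist');p=[.5496,.0365,.0346]
for X in [(.04,.055,.01),(.04,-.055,.01),(.19,.055,.01),(.19,-.055,.01),(-.033,-.27,.008),(-.033,0,.008),(.033,.0,.008),(.099,-.015,.29),(.111,.072,.167),(0,0,.004)]: print(X,proj(c,W(p,X)))
for px in((388,190),(389.5,230),(390,248)): print(atz(c,px,.026))
for th in('tipped_bottle','nest','thumb_plate','press_pad','lever_grip'):
    print(th,[(round(d['score'],2),np.round(d['location'],1)) for d in r.place_of('wrist',th)[:3]])
m=r.regions_of('wrist','tipped_bottle')
for d in m[:2]:
    print(d['score'],d['location'],d['pixels'].sum()); ys,xs=np.nonzero(d['pixels']);print(xs.min(),xs.max(),ys.min(),ys.max())
im=r.snapshot('wrist')
cv2.imwrite('pics/w1c.png',cv2.resize(im[140:290,340:560],None,fx=3.5,fy=3.5,interpolation=cv2.INTER_CUBIC))
```

```text
(0.04, 0.055, 0.01) [[416.4504 187.17  ]]
(0.04, -0.055, 0.01) [[409.005  258.6636]]
(0.19, 0.055, 0.01) [[519.0227 188.2094]]
(0.19, -0.055, 0.01) [[505.0659 259.1087]]
(-0.033, -0.27, 0.008) [[354.7141 373.7485]]
(-0.033, 0, 0.008) [[363.5369 223.4185]]
(0.033, 0.0, 0.008) [[407.5646 223.7305]]
(0.099, -0.015, 0.29) [[607.3853 346.7996]]
(0.111, 0.072, 0.167) [[538.5037 195.4487]]
(0, 0, 0.004) [[385.003  222.8858]]
[0.5431 0.0894 0.026 ]
[0.5519 0.0318 0.026 ]
[0.5558 0.0044 0.026 ]
tipped_bottle [(0.45, array([535.8, 179.5])), (0.35, array([312.1,  97.8]))]
nest [(0.82, array([385.8, 213.9]))]
thumb_plate [(0.62, array([536.3, 178.3])), (0.19, array([316.3, 327.8]))]
press_pad [(0.9, array([527.7, 261.8]))]
lever_grip [(0.68, array([599.7, 377.7]))]
0.87 [388.1, 223.5] 1546
372 404 189 250
```

View pics/w1c.png

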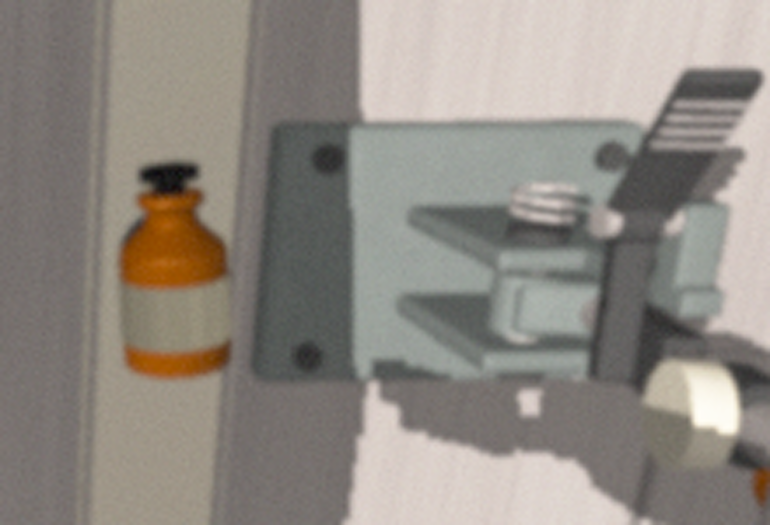

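Run:
```python
from fit import *
np.set_printoptions(precision=4,suppress=True)
p0,R,s=pose();print(p0,R.as_matrix()[:,0],s['qvel'],s['clock'])
c=r.calibration('wrist');im=r.snapshot('wrist')
p=[.5496,.0365,.0346]
print('cam in tool',R.inv().apply(-c['R'].T@c['t']-p0))
for X in [(.04,.055,.01),(.04,-.055,.01),(.19,.055,.01),(-.033,0,.008),(.033,.0,.008),(.111,.072,.167),(0,0,.004)]: print(X,proj(c,W(p,X)))
cv2.imwrite('pics/w2c.png',cv2.resize(im[140:290,340:560],None,fx=3.5,fy=3.5,interpolation=cv2.INTER_CUBIC))
print(pose()[0])
```

```text
[0.4337 0.0713 0.3694] [ 0.0107 -0.0135 -0.9999] [ 0.191   0.0214 -0.1774 -0.0378 -0.1011 -0.089   0.032 ] 3.55
cam in tool [-0.1204 -0.0003 -0.077 ]
(0.04, 0.055, 0.01) [[420.4053 175.4914]]
(0.04, -0.055, 0.01) [[413.7589 248.5756]]
(0.19, 0.055, 0.01) [[525.1342 174.7937]]
(-0.033, 0, 0.008) [[367.1501 213.4094]]
(0.033, 0.0, 0.008) [[411.8382 213.0176]]
(0.111, 0.072, 0.167) [[546.2317 178.3413]]
(0, 0, 0.004) [[388.9096 212.5757]]
[0.4338 0.0715 0.3695]
```

View pics/w2c.png

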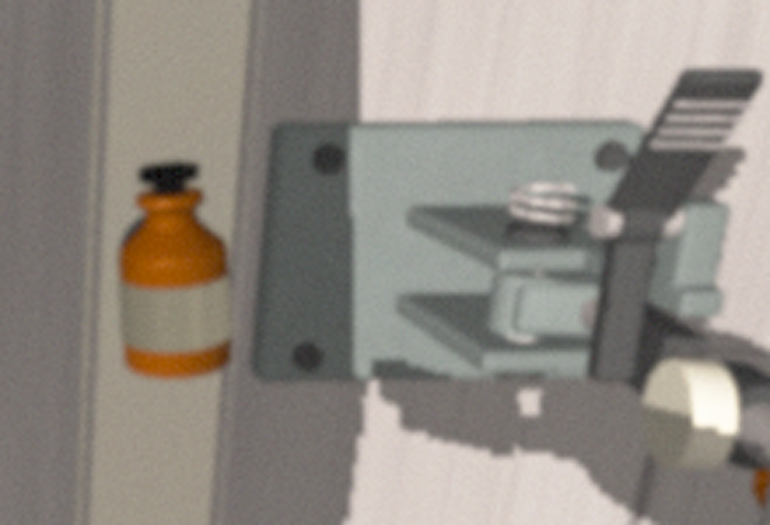

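Run:
```python
from fit import *
np.set_printoptions(precision=4,suppress=True)
c=r.calibration('wrist')
V=lambda p:np.array(p)/3.5+[340,140]
for px in((168,172),(176,310),(178,365)): print('b',atz(c,V(px),.026))
for px,z in(((275,122),.01),((255,378),.01),((640,122),.01),((90,255),.008),((238,255),.008),((78,524),.008),((100,0),.008),((213,524),.008),((252,0),.008)): print(atz(c,V(px),z))
```

```text
b [0.5398 0.075  0.026 ]
b [0.5486 0.0183 0.026 ]
b [ 0.5518 -0.0055  0.026 ]
[0.5851 0.0938 0.01  ]
[ 0.5901 -0.016   0.01  ]
[0.7345 0.098  0.01  ]
[0.5145 0.0363 0.008 ]
[0.577  0.0379 0.008 ]
[ 0.5186 -0.0887  0.008 ]
[0.5107 0.1391 0.008 ]
[ 0.5801 -0.0874  0.008 ]
[0.5707 0.1408 0.008 ]
```

```bash
cat > goals.py <<'E'
from h import *
u=np.array([-.12,.993,0]);u/=np.linalg.norm(u)
th=np.radians(30)
x=-np.sin(th)*u-np.cos(th)*np.array([0,0,1]); y=np.array([u[1],-u[0],0])
Rg=Rt(x,y); G=np.array([.5465,.0285,.035])
E
python3 - <<'E'
from goals import *
p,R,s=pose()
rows(p,R,G-.103*x,Rg,12,.06)
E
```

```text
dist 0.2675109473244537 rot 29.657361266481455
0.0205 0.0087 -0.0007 -0.0077 -0.0424 0.0012 0.060; 0.0205 0.0087 -0.0015 -0.0077 -0.0424 0.0012 0.060; 0.0204 0.0087 -0.0023 -0.0077 -0.0424 0.0012 0.060; 0.0203 0.0086 -0.0031 -0.0077 -0.0424 0.0012 0.060; 0.0202 0.0087 -0.0039 -0.0077 -0.0424 0.0012 0.060; 0.0200 0.0087 -0.0047 -0.0077 -0.0424 0.0012 0.060; 0.0198 0.0087 -0.0055 -0.0077 -0.0424 0.0012 0.060; 0.0196 0.0087 -0.0062 -0.0077 -0.0424 0.0012 0.060; 0.0193 0.0087 -0.0070 -0.0077 -0.0424 0.0012 0.060; 0.0190 0.0088 -0.0077 -0.0077 -0.0424 0.0012 0.060; 0.0187 0.0088 -0.0085 -0.0077 -0.0424 0.0012 0.060; 0.0183 0.0088 -0.0092 -0.0077 -0.0424 0.0012 0.060
```

apply_moves(
  plan="0.0205 0.0087 -0.0007 -0.0077 -0.0424 0.0012 0.06; 0.0205 0.0087 -0.0015 -0.0077 -0.0424 0.0012 0.06; 0.0204 0.0087 -0.0023 -0.0077 -0.0424 0.0012 0.06; 0.0203 0.0087 -0.0031 -0.0077 -0.0424 0.0012 0.06; 0.0202 0.0087 -0.0039 -0.0077 -0.0424 0.0012 0.06; 0.02 0.0087 -0.0047 -0.0077 -0.0424 0.0012 0.06; 0.0198 0.0087 -0.0055 -0.0077 -0.0424 0.0012 0.06; 0.0196 0.0087 -0.0062 -0.0077 -0.0424 0.0012 0.06; 0.0193 0.0087 -0.007 -0.0077 -0.0424 0.0012 0.06; 0.019 0.0088 -0.0077 -0.0077 -0.0424 0.0012 0.06; 0.0187 0.0088 -0.0085 -0.0077 -0.0424 0.0012 0.06; 0.0183 0.0088 -0.0092 -0.0077 -0.0424 0.0012 0.06; 0 0 0 0 0 0 0.06; 0 0 0 0 0 0 0.06",
)

```text
clock: 5.0
position: [0.5518, 0.0576, 0.1179]
eef_rot: [1.0, 58.4, -84.1]
wrist_force: [-0.5, -0.7, 0.5]
gripper_width: 0.0601
```

Run:
```python
from goals import *
np.set_printoptions(precision=4,suppress=True)
p,R,s=pose();print(p,G-.103*x,s['q'],s['gripper_width'])
rows(p,R,G-.103*x,Rg,3,.06)
c=r.calibration('wrist')
im=r.snapshot('wrist');
for X in (G,[.548,.037,.004],[.5515,-.006,.026],[.5415,.075,.026]):
    q=proj(c,X)[0];cv2.circle(im,tuple(int(v) for v in q),2,(0,255,0),-1)
cv2.imwrite('pics/w3.png',im)
```

```text
[0.5518 0.0576 0.1179] [0.5403 0.0796 0.1242] [-12.7803  38.9636 -17.9821 117.3873  53.1178  53.7615 -66.7244] 0.060084814480439896
dist 0.025587952535730173 rot 2.5289895670914313
-0.0058 -0.0032 -0.0054 -0.0109 0.0094 0.0029 0.060; -0.0058 -0.0031 -0.0055 -0.0109 0.0094 0.0029 0.060; -0.0057 -0.0030 -0.0056 -0.0109 0.0094 0.0029 0.060
```

View pics/w3.png

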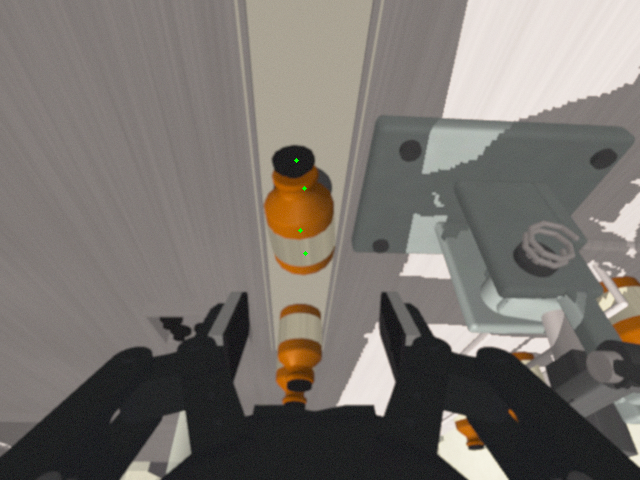

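apply_moves(
  plan="-0.0058 -0.0032 -0.0055 -0.011 0.0094 0.003 0.06; -0.0058 -0.0032 -0.0055 -0.011 0.0094 0.003 0.06; -0.0058 -0.0032 -0.0055 -0.011 0.0094 0.003 0.06; 0 0 0 0 0 0 0.06; 0 0 0 0 0 0 0.06",
)

```text
clock: 5.55
position: [0.5391, 0.0806, 0.1299]
eef_rot: [0.7, 60.3, -82.4]
wrist_force: [0.2, -0.0, -0.5]
gripper_width: 0.0601
```

Run:
```python
from goals import *
np.set_printoptions(precision=4,suppress=True)
p,R,s=pose();print(p,G-.103*x)
rows(p,R,G-.003*x,Rg,8,.06)
```

```text
[0.5391 0.0806 0.1299] [0.5403 0.0796 0.1242]
dist 0.10547741575749399 rot 0.4733617313164809
0.0132 0.0001 -0.0002 -0.0003 -0.0007 -0.0007 0.060; 0.0132 0.0001 -0.0002 -0.0003 -0.0007 -0.0007 0.060; 0.0132 0.0001 -0.0002 -0.0003 -0.0007 -0.0007 0.060; 0.0132 0.0001 -0.0002 -0.0003 -0.0007 -0.0007 0.060; 0.0132 0.0001 -0.0002 -0.0003 -0.0007 -0.0007 0.060; 0.0132 0.0001 -0.0002 -0.0003 -0.0007 -0.0007 0.060; 0.0132 0.0001 -0.0002 -0.0003 -0.0007 -0.0007 0.060; 0.0132 0.0001 -0.0002 -0.0003 -0.0007 -0.0007 0.060
```

apply_moves(
  plan="0.013 0 0 0 0 0 0.06; 0.013 0 0 0 0 0 0.06; 0.013 0 0 0 0 0 0.06; 0.013 0 0 0 0 0 0.06; 0.013 0 0 0 0 0 0.06; 0.012 0 0 0 0 0 0.06; 0.01 0 0 0 0 0 0.06; 0.003 0 0 0 0 0 0.06; 0 0 0 0 0 0 0.06",
)

```text
clock: 6.45
position: [0.5445, 0.0298, 0.0427]
eef_rot: [0.3, 60.2, -83.0]
wrist_force: [0.5, -0.4, 0.6]
gripper_width: 0.06
```

Run:
```python
from goals import *
np.set_printoptions(precision=4,suppress=True)
p,R,s=pose();print(p,G-.003*x)
rows(p,R,G-.003*x,Rg,2,.06)
c=r.calibration('wrist')
im=r.snapshot('wrist');
for X in (G,[.548,.037,.004],[.5515,-.006,.026],[.5415,.075,.026]):
    q=proj(c,X)[0];cv2.circle(im,tuple(int(v) for v in q),2,(0,255,0),-1)
cv2.imwrite('pics/w4.png',im)
```

```text
[0.5445 0.0298 0.0427] [0.5463 0.03   0.0376]
dist 0.0054562368523241155 rot 0.24530040542555723
0.0022 0.0009 -0.0013 -0.0015 -0.0015 -0.0004 0.060; 0.0022 0.0009 -0.0013 -0.0015 -0.0015 -0.0004 0.060
```

View pics/w4.png

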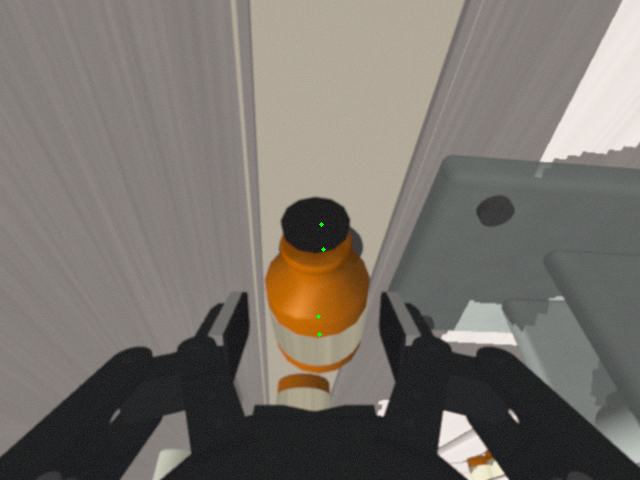

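apply_moves(
  plan="0.002 0.001 -0.0013 0 0 0 0.06; 0.002 0.0005 -0.0013 0 0 0 0.06; 0 0 0 0 0 0 0.03; 0 0 0 0 0 0 0.03; 0 0 0 0 0 0 0.03; 0 0 0 0 0 0 0.03; 0 0 0 0 0 0 0.03; 0 0 0 0 0 0 0.03",
  squeeze=30,
)

```text
clock: 7.3
position: [0.5473, 0.033, 0.0392]
eef_rot: [0.7, 60.4, -82.4]
wrist_force: [-0.8, 0.1, -0.4]
gripper_width: 0.0429
```

apply_moves(
  plan="-0.012 0 0.007 0 0 0 0.03; -0.012 0 0.007 0 0 0 0.03; -0.012 0 0.007 0 0 0 0.03; -0.012 0 0.007 0 0 0 0.03; -0.012 0 0.007 0 0 0 0.03; 0 0 0 0 0 0 0.03; 0 0 0 0 0.1 0 0.03; 0 0 0 0 0.1 0 0.03; 0 0 0 0 0.1 0 0.03; 0 0 0 0 0.1 0 0.03; 0 0 0 0 0 0 0.03",
)

```text
clock: 8.4
position: [0.5468, 0.0331, 0.1184]
eef_rot: [6.0, 84.0, -76.9]
wrist_force: [-0.3, -1.3, -1.1]
gripper_width: 0.0428
```

Run:
```python
from goals import *
np.set_printoptions(precision=4,suppress=True)
p,R,s=pose();print(p,R.as_matrix(),s['q'],s['gripper_width'])
for n in('wrist','scene'):
  im=r.snapshot(n);cv2.imwrite(f'pics/{n}5.png',im)
```

```text
[0.5468 0.0331 0.1184] [[ 0.0237  0.9923  0.1214]
 [-0.1021  0.1232 -0.9871]
 [-0.9945  0.011   0.1042]] [ 10.1718  35.4064 -29.6649 120.1667  41.3735  35.6822 -43.3292] 0.042791879368797255
```

View pics/wrist5.png

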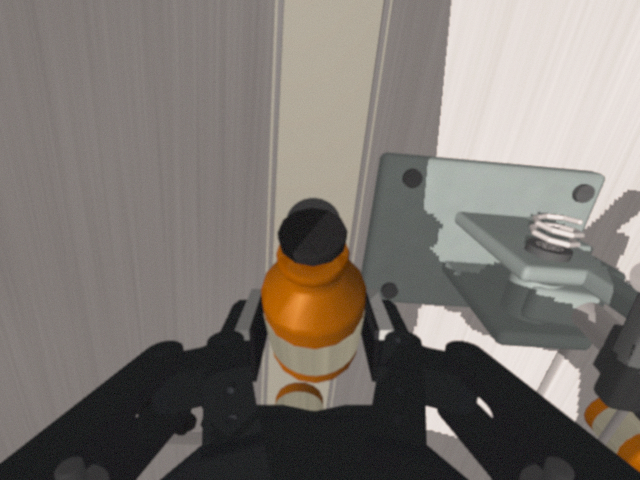

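View pics/scene5.png

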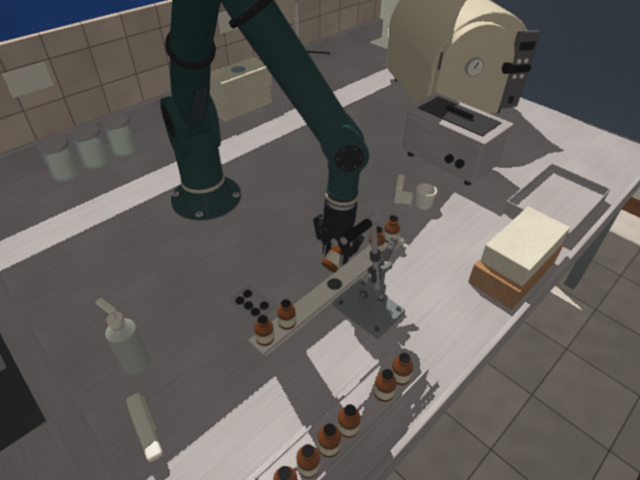

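Run:
```python
from h import *
np.set_printoptions(precision=4,suppress=True)
im=r.snapshot('scene');c=r.calibration('scene')
g=cv2.cvtColor(im,cv2.COLOR_BGR2GRAY)[272:298,318:352]
m=(g<75).astype(np.uint8)
n,l,st,ce=cv2.connectedComponentsWithStats(m)
for i in range(1,n):
    if st[i,4]>20: px=ce[i]+[318,272];print(st[i],px,atz(c,px,.004))
cv2.imwrite('pics/n.png',cv2.resize(im[262:308,308:362],None,fx=10,fy=10))
d=r.place_of('scene','nest');print([(round(k['score'],2),k['location'],atz(c,k['location'],.004)) for k in d])
```

```text
[  9   7  15  11 126] [334.1429 283.6667] [0.5468 0.0359 0.004 ]
[20 14 14 12 89] [346.618  293.4382] [0.5925 0.0356 0.004 ]
[(0.69, [251.6, 307.0], array([ 0.4582, -0.1695,  0.004 ])), (0.57, [331.8, 286.9], array([0.5504, 0.0235, 0.004 ])), (0.19, [390.5, 239.0], array([0.5394, 0.276 , 0.004 ]))]
```

View pics/n.png

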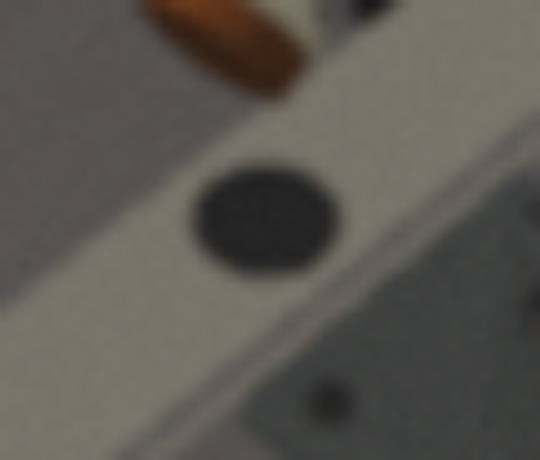

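apply_moves(
  plan="0 0 0 0 0.12 0 0.03; 0 0 0 0 0.12 0 0.03; 0 0 0 0 0.12 0 0.03; 0 0 0 0 0.12 0 0.03; 0 0 0 0 0.12 0 0.03; 0 0 0 0 0.12 0 0.03; 0 0 0 0 0.12 0 0.03; 0 0 0 0 0.1 0 0.03; 0 0 0 0 0 0 0.03; 0 0 0 0 0 0 0.03",
)

```text
clock: 9.6
position: [0.546, 0.0646, 0.117]
eef_rot: [179.1, 40.3, 99.8]
wrist_force: [0.5, 0.7, -0.8]
gripper_width: 0.0429
```

Run:
```python
from goals import *
np.set_printoptions(precision=4,suppress=True)
p,R,s=pose();print(p,R.as_matrix(),s['q'],s['gripper_width'])
for n in('wrist','scene'):
  im=r.snapshot(n);cv2.imwrite(f'pics/{n}6.png',im)
cv2.imwrite('pics/s6c.png',cv2.resize(im[180:330,270:430],None,fx=4,fy=4,interpolation=cv2.INTER_CUBIC))
```

```text
[0.546  0.0646 0.117 ] [[-0.1294  0.9835  0.1261]
 [ 0.7513  0.1803 -0.6348]
 [-0.6471  0.0126 -0.7623]] [ 51.688   66.0686 -67.299  113.0475  13.8792  40.0769  -0.4279] 0.04291444510004781
```

View pics/wrist6.png

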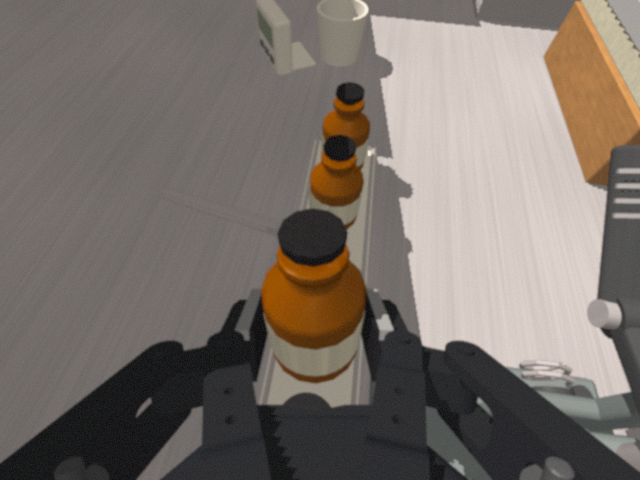

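View pics/s6c.png

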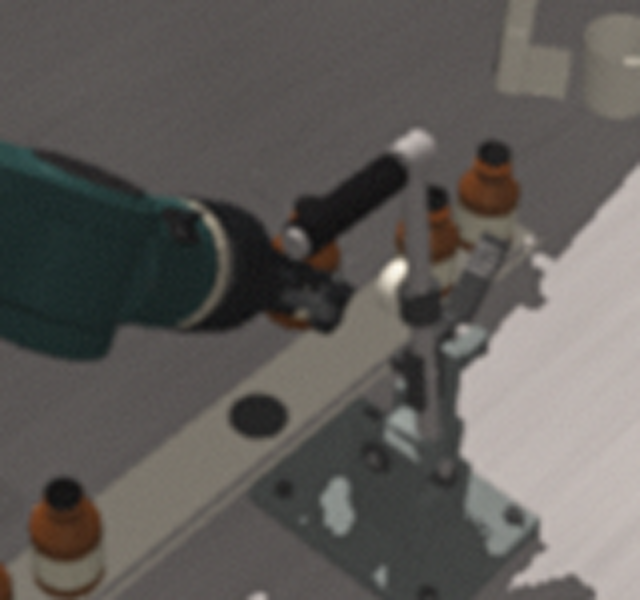

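```bash
cat > fk.py <<'E'
import numpy as np
from scipy.spatial.transform import Rotation as Ro
from scipy.optimize import least_squares
D=[([61.507,33.873,2.773,92.16,-1.908,54.013,-1.931],(.2849,-.6667,.2533)),
([14.8997,6.3334,-33.8063,118.2877,5.3738,56.1213,-19.7721],(.434,.0747,.37)),
([-12.7803,38.9636,-17.9821,117.3873,53.1178,53.7615,-66.7244],(.5518,.0576,.1179)),
([10.1718,35.4064,-29.6649,120.1667,41.3735,35.6822,-43.3292],(.5468,.0331,.1184)),
([51.688,66.0686,-67.299,113.0475,13.8792,40.0769,-.4279],(.546,.0646,.117))]
SG=[-1,1,-1,1,-1,1,-1]
def fk(q,L):
    R=Ro.identity();p=np.zeros(3);P=[]
    ax='zyzyzyz'
    # L: d1,d3,d5,d7, a3,a5 lateral offsets
    p=np.array([0,0,L[0]]);P.append(p)
    for i in range(7):
        R=R*Ro.from_euler(ax[i],SG[i]*q[i],degrees=True)
        if i==2: p=p+R.apply([L[4],0,L[1]]);P.append(p); 
        if i==3: p=p+R.apply([L[5],0,0])
        if i==4: p=p+R.apply([L[6],0,L[2]]);P.append(p)
        if i==6: p=p+R.apply([0,0,L[3]]);P.append(p)
    return P,R
def fit():
    import itertools
    f=least_squares(lambda L:np.concatenate([fk(q,L)[0][-1]-p for q,p in D]),[.3,.4,.4,.25,0,0,0])
    return f
if __name__=='__main__':
    f=fit();np.set_printoptions(precision=4,suppress=True)
    print(f.cost,f.x);print(f.fun.reshape(-1,3)*1e3)
    for q,p in D[-1:]:
        P,R=fk(q,f.x);print(np.array(P),R.as_matrix())
E
python3 fk.py
```

```text
0.0019336096821520085 [ 0.2758  0.6553  0.5042  0.2558 -0.031  -0.0325  0.0733]
[[ 42.0276  21.7029  -1.1842]
 [-17.4287  32.7687  -8.0157]
 [  9.9524   6.4084   3.9458]
 [ -2.0856  -0.7242   2.7926]
 [  1.9052   2.939    2.4615]]
[[ 0.      0.      0.2758]
 [ 0.3459 -0.4839  0.5526]
 [ 0.581  -0.1246  0.285 ]
 [ 0.5479  0.0675  0.1195]] [[-0.9835 -0.1261 -0.1294]
 [-0.1803  0.6348  0.7513]
 [-0.0126  0.7623 -0.6471]]
```

```bash
cat > fk.py <<'E'
import numpy as np
from scipy.spatial.transform import Rotation as Ro
from scipy.optimize import least_squares
D=[([61.507,33.873,2.773,92.16,-1.908,54.013,-1.931],(.2849,-.6667,.2533)),
([14.8997,6.3334,-33.8063,118.2877,5.3738,56.1213,-19.7721],(.434,.0747,.37)),
([-12.7803,38.9636,-17.9821,117.3873,53.1178,53.7615,-66.7244],(.5518,.0576,.1179)),
([10.1718,35.4064,-29.6649,120.1667,41.3735,35.6822,-43.3292],(.5468,.0331,.1184)),
([51.688,66.0686,-67.299,113.0475,13.8792,40.0769,-.4279],(.546,.0646,.117))]
SG=[-1,1,-1,1,-1,1,-1]
def fk(q,L):
    R=Ro.identity();P=[];ax='zyzyzyz'
    p=np.array([0,0,L[0]])
    for i in range(7):
        R=R*Ro.from_euler(ax[i],SG[i]*q[i],degrees=True)
        if i==0: p=p+R.apply([L[4],L[5],0]);P.append(p)
        if i==2: p=p+R.apply([L[6],L[7],L[1]]);P.append(p)
        if i==4: p=p+R.apply([L[8],L[9],L[2]]);P.append(p)
        if i==6: p=p+R.apply([0,0,L[3]]);P.append(p)
    return P,R
L0=np.array([.3,.4,.4,.25,0,0,0,0,0,0])
def fit():
    return least_squares(lambda L:np.concatenate([fk(q,L)[0][-1]-p for q,p in D]+[.003*(L-L0)]),L0)
if __name__=='__main__':
    f=fit();np.set_printoptions(precision=4,suppress=True)
    print(f.cost,f.x);print(f.fun[:-10].reshape(-1,3)*1e3)
    P,R=fk(D[-1][0],f.x);print(np.array(P))
E
python3 fk.py
```

```text
2.564670520115101e-07 [ 0.2946  0.6238  0.4645  0.2868  0.     -0.0209  0.0001 -0.024   0.0002
 -0.0003]
[[ 0.0016  0.0068 -0.0012]
 [-0.0044 -0.0178 -0.0093]
 [-0.0035  0.0052 -0.0317]
 [-0.0005 -0.0109  0.0341]
 [ 0.0183  0.0072  0.0081]]
[[-0.0164 -0.013   0.2946]
 [ 0.3354 -0.4731  0.5274]
 [ 0.5831 -0.1508  0.3026]
 [ 0.546   0.0646  0.117 ]]
```

```bash
cat > bot.py <<'E'
from h import *
Rg0=Ro.from_euler('xyz',[.7,60.4,-82.4],degrees=True);pg0=np.array([.5473,.033,.0392])
F=np.array([.5512,-.0062,.026]);A=np.array([-.127,.992,0]);A/=np.linalg.norm(A)
foot_t=Rg0.inv().apply(F-pg0);ax_t=Rg0.inv().apply(A)
E
python3 - <<'E'
from bot import *
np.set_printoptions(precision=4,suppress=True)
print(foot_t,ax_t)
p,R,s=pose();f=p+R.apply(foot_t);a=R.apply(ax_t);print('foot',f,'axis',a,np.degrees(np.arccos(a[2])))
c=r.calibration('wrist');im=r.snapshot('wrist')
for h in(.082,.072,.05,.0):print(h,proj(c,f+h*a))
# from photo
tops=[(h,np.round(proj(c,f+h*a+.012*np.array(v)),1)) for h in(.082,) for v in((1,0,0),(-1,0,0))];print(tops)
E
```

```text
[ 0.0309 -0.001   0.0277] [-0.4939 -0.0053 -0.8695]
foot [0.5443 0.0699 0.0763] axis [-0.0523  0.182   0.9819] 10.914753880925852
0.082 [[310.1436 236.0131]]
0.072 [[310.512  254.9297]]
0.05 [[311.1861 289.5152]]
0.0 [[312.2579 344.4389]]
[(0.082, array([[344.8, 241.6]])), (0.082, array([[276.1, 230.5]]))]
```

```bash
cat > ik.py <<'E'
from bot import *
from fk import fk,fit
L=fit().x
lo=np.array([-153.93,-27.13,-72.61,10.71,-87.88,4.46,-176.78]);hi=np.array([153.93,128.08,78.16,143.7,267.88,118.87,176.78])
M=Ro.from_matrix(np.array([[0,0,1],[0,0,0],[0,0,0]])+0) if 0 else None
def toolR(q):
    P,R=fk(q,L);return P,R
q0=[51.688,66.0686,-67.299,113.0475,13.8792,40.0769,-.4279]
_,Rf=fk(q0,L);Rm=Ro.from_matrix(np.array([[-0.1294,0.9835,0.1261],[0.7513,0.1803,-0.6348],[-0.6471,0.0126,-0.7623]]))
Cc=Rf.inv()*Rm
def ik(p,R,q0,wt=.0):
    def e(q):
        P,Rf=fk(q,L);return np.concatenate([(P[-1]-p)*1e3,((R.inv()*Rf*Cc).as_rotvec())*300,wt*(q-np.array(q0))])
    f=least_squares(e,np.clip(q0,lo+.5,hi-.5),bounds=(lo,hi));return f.x,np.abs(f.fun[:6]).max()
from scipy.optimize import least_squares
E
python3 - <<'E'
from ik import *
np.set_printoptions(precision=4,suppress=True)
print(Cc.as_euler('xyz',degrees=True))
p,R,s=pose()
N=np.array([.5475,.0365,.004])
a=R.apply(ax_t)
for lean in(0,4,7):
    tgt=np.array([0,np.sin(np.radians(lean)),np.cos(np.radians(lean))])
    v=np.cross(a,tgt);Q=Ro.from_rotvec(v/np.linalg.norm(v)*np.arcsin(np.linalg.norm(v)));Rn=Q*R
    pt=N-Rn.apply(foot_t)+[0,0,.001]
    x=Rn.as_matrix()[:,0]
    for base in (s['q'],[20,60,-40,110,20,40,0],[0,60,-20,110,20,40,0]):
        q,er=ik(pt,Rn,base);print(lean,pt,np.degrees(np.arccos(-x[2])),x,q,er)
E
```

```text
[-142.6103  -89.9987 -127.3924]
0 [0.5511 0.0237 0.0444] 60.400459469990835 [-0.1599  0.8547 -0.4939] [ 52.8466  73.635  -57.9971 107.4204   0.8144  44.8918  20.6157] 2.220446049250313e-13
0 [0.5511 0.0237 0.0444] 60.400459469990835 [-0.1599  0.8547 -0.4939] [ 50.1199  70.3129 -52.5827 107.5284  -7.4913  44.8712  28.5991] 1.1102230246251565e-13
0 [0.5511 0.0237 0.0444] 60.400459469990835 [-0.1599  0.8547 -0.4939] [ 44.3108  65.0708 -42.2533 107.7718 -21.7887  46.7735  42.3346] 1.6653345369377348e-12
4 [0.551  0.0265 0.0452] 56.470147674170086 [-0.1583  0.8184 -0.5524] [ 52.9536  73.275  -60.4663 108.3988   7.6903  43.4571  12.6838] 1.3877787807814457e-13
4 [0.551  0.0265 0.0452] 56.470147674170086 [-0.1583  0.8184 -0.5524] [ 48.8767  68.154  -52.242  108.5583  -5.3466  42.7513  25.1773] 2.7755575615628914e-13
4 [0.551  0.0265 0.0452] 56.470147674170086 [-0.1583  0.8184 -0.5524] [ 43.6783  63.4975 -43.0072 108.7748 -18.6824  44.0276  37.9615] 2.7755575615628914e-13
7 [0.551  0.0286 0.0456] 53.52480704534221 [-0.1571  0.7886 -0.5945] [ 52.3115  72.1388 -60.9401 109.1179  10.9101  42.4365   8.5412] 2.0816681711721685e-13
7 [0.551  0.0286 0.0456] 53.52480704534221 [-0.1571  0.7886 -0.5945] [ 47.6075  66.3153 -51.4966 109.3015  -4.2739  41.2625  23.063 ] 1.249000902703301e-13
7 [0.551  0.0286 0.0456] 53.52480704534221 [-0.1571  0.7886 -0.5945] [ 43.048   62.3044 -43.4349 109.491  -16.2274  42.1257  34.5066] 2.914335439641036e-13
```

```bash
cat > place.py <<'E'
from bot import *
N=np.array([.5475,.0365,.004])
def goal(R,lean,h):
    a=R.apply(ax_t);tgt=np.array([0,np.sin(np.radians(lean)),np.cos(np.radians(lean))])
    v=np.cross(a,tgt);n=np.linalg.norm(v);Q=Ro.from_rotvec(v/n*np.arcsin(n));Rn=Q*R
    return N-Rn.apply(foot_t)+[0,0,h],Rn
E
python3 - <<'E'
from place import *
p,R,s=pose();pt,Rn=goal(R,4,.03)
print(pt);rows(p,R,pt,Rn,6,.03)
E
```

```text
[0.55103248 0.02651111 0.07417255]
dist 0.05835789329311003 rot 7.185770166843827
-0.0001 -0.0004 0.0097 0.0046 0.0202 -0.0027 0.030; -0.0003 -0.0004 0.0097 0.0046 0.0202 -0.0027 0.030; -0.0005 -0.0003 0.0097 0.0046 0.0202 -0.0027 0.030; -0.0007 -0.0003 0.0097 0.0046 0.0202 -0.0027 0.030; -0.0009 -0.0002 0.0097 0.0046 0.0202 -0.0027 0.030; -0.0011 -0.0002 0.0097 0.0046 0.0202 -0.0027 0.030
```

apply_moves(
  plan="0 0 0.0097 0.0046 0.02 -0.0027 0.03; 0 0 0.0097 0.0046 0.02 -0.0027 0.03; -0.0005 0 0.0097 0.0046 0.02 -0.0027 0.03; -0.0007 0 0.0097 0.0046 0.02 -0.0027 0.03; -0.001 0 0.0097 0.0046 0.02 -0.0027 0.03; -0.001 0 0.0097 0.0046 0.02 -0.0027 0.03; 0 0 0 0 0 0 0.03; 0 0 0 0 0 0 0.03",
)

```text
clock: 10.55
position: [0.5545, 0.0238, 0.0704]
eef_rot: [-178.7, 33.5, 101.1]
wrist_force: [0.7, 0.7, -0.2]
gripper_width: 0.0427
```

Run:
```python
from place import *
np.set_printoptions(precision=4,suppress=True)
p,R,s=pose();pt,Rn=goal(R,4,.0025)
print(p,'foot',p+R.apply(foot_t),R.apply(ax_t),pt,s['q']);rows(p,R,pt,Rn,5,.03)
im=r.snapshot('scene')
cv2.imwrite('pics/s7c.png',cv2.resize(im[180:360,240:430],None,fx=4,fy=4,interpolation=cv2.INTER_CUBIC))
im=r.snapshot('top')
cv2.imwrite('pics/t7c.png',cv2.resize(im[150:310,195:425],None,fx=3.4,fy=3.4,interpolation=cv2.INTER_CUBIC))
```

```text
[0.5545 0.0238 0.0704] foot [0.5509 0.0338 0.0302] [0.0006 0.0692 0.9976] [0.5511 0.0265 0.0467] [ 55.3441  74.7505 -66.3927 108.0992  13.5987  46.2824   5.1782]
dist 0.024129168809452546 rot 0.04502664729185387
0.0032 -0.0005 0.0036 -0.0001 -0.0001 0.0000 0.030; 0.0032 -0.0005 0.0036 -0.0001 -0.0001 0.0000 0.030; 0.0032 -0.0005 0.0036 -0.0001 -0.0001 0.0000 0.030; 0.0032 -0.0005 0.0036 -0.0001 -0.0001 0.0000 0.030; 0.0032 -0.0005 0.0036 -0.0001 -0.0001 0.0000 0.030
```

View pics/s7c.png

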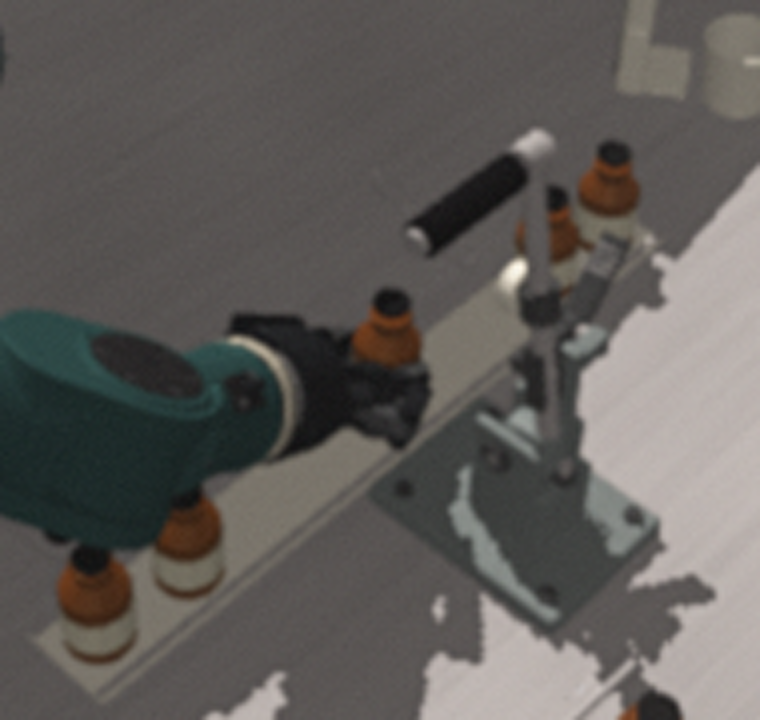

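View pics/t7c.png

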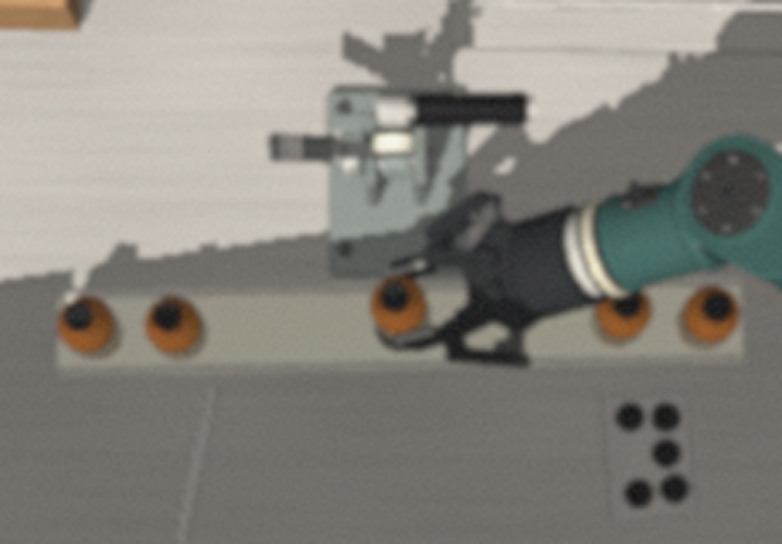

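apply_moves(
  plan="0.003 -0.0005 0.0033 0 0 0 0.03; 0.003 -0.0005 0.0033 0 0 0 0.03; 0.003 -0.0005 0.0033 0 0 0 0.03; 0.003 -0.0005 0.0033 0 0 0 0.03; 0.001 0 0.001 0 0 0 0.03; 0 0 0 0 0 0 0.03; 0 0 0 0 0 0 0.03",
)

```text
clock: 11.35
position: [0.5507, 0.0286, 0.0519]
eef_rot: [-178.9, 33.6, 101.3]
wrist_force: [1.0, 0.6, -0.5]
gripper_width: 0.0426
```

Run:
```python
from place import *
np.set_printoptions(precision=4,suppress=True)
p,R,s=pose();pt,Rn=goal(R,4,.002)
print(p,'foot',p+R.apply(foot_t),R.apply(ax_t),pt,s['wrist_force']);rows(p,R,pt,Rn,3,.03)
```

```text
[0.5507 0.0286 0.0519] foot [0.5472 0.0385 0.0117] [-0.0027  0.0706  0.9975] [0.5511 0.0265 0.0462] [ 0.9902  0.5977 -0.5173]
dist 0.006123945694328359 rot 0.16389396636835968
0.0005 0.0000 0.0020 0.0007 0.0005 -0.0004 0.030; 0.0005 0.0001 0.0020 0.0007 0.0005 -0.0004 0.030; 0.0005 0.0001 0.0020 0.0007 0.0005 -0.0004 0.030
```

apply_moves(
  plan="0.0005 0 0.002 0 0 0 0.03; 0.0005 0 0.002 0 0 0 0.03; 0.0005 0 0.002 0 0 0 0.03; 0 0 0 0 0 0 0.03; 0 0 0 0 0 0 0.03",
)

```text
clock: 11.85
position: [0.5515, 0.0261, 0.0458]
eef_rot: [-179.0, 33.6, 101.2]
wrist_force: [-0.2, -0.3, -1.9]
gripper_width: 0.043
```

Run:
```python
from place import *
np.set_printoptions(precision=4,suppress=True)
p,R,s=pose()
print(p,'foot',p+R.apply(foot_t),R.apply(ax_t),s['wrist_force'])
im=r.snapshot('scene')
cv2.imwrite('pics/s8c.png',cv2.resize(im[230:320,280:390],None,fx=6,fy=6,interpolation=cv2.INTER_CUBIC))
```

```text
[0.5515 0.0261 0.0458] foot [0.548  0.036  0.0056] [-0.0033  0.0708  0.9975] [-0.2423 -0.27   -1.8696]
```

View pics/s8c.png

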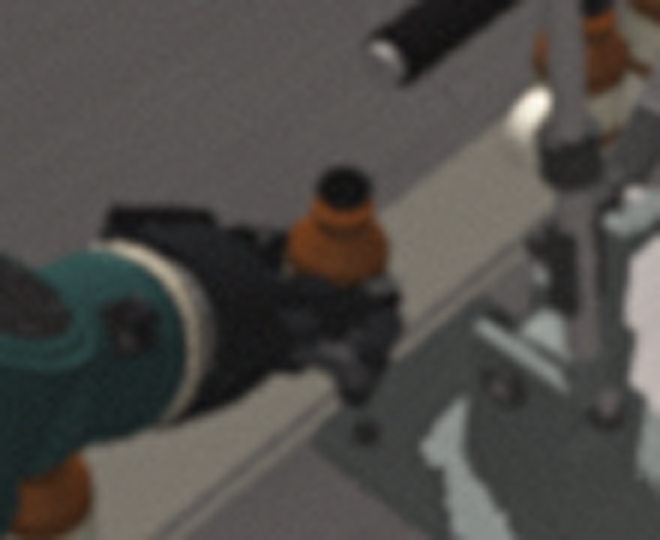

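apply_moves(
  plan="0.0008 0 0.0012 0 0 0 0.03; 0 0 0 0 0 0 0.03; 0 0 0 0 0 0 0.03",
  squeeze=20,
)

```text
clock: 12.2
position: [0.5514, 0.0261, 0.0444]
eef_rot: [-179.0, 33.6, 101.2]
wrist_force: [0.1, -0.5, -0.8]
gripper_width: 0.0429
```

apply_moves(
  plan="0.0006 0 0.001 0 0 0 0.03; 0 0 0 0 0 0 0.03; 0 0 0 0 0 0 0.03",
)

```text
clock: 12.5
position: [0.5515, 0.0262, 0.0433]
eef_rot: [-179.0, 33.6, 101.2]
wrist_force: [0.3, -0.2, -0.2]
gripper_width: 0.0433
```

apply_moves(
  plan="0.0006 0 0.001 0 0 0 0.03; 0 0 0 0 0 0 0.03; 0 0 0 0 0 0 0.03",
)

```text
clock: 12.8
position: [0.5516, 0.0262, 0.0432]
eef_rot: [-179.0, 33.6, 101.2]
wrist_force: [-0.1, 0.5, -0.2]
gripper_width: 0.0427
```

Run:
```python
from place import *
np.set_printoptions(precision=4,suppress=True)
p,R,s=pose();c=r.calibration('wrist')
print(p,s['wrist_force'],s['gripper_width'])
im=r.snapshot('wrist')
for f,a in((p+R.apply(foot_t),R.apply(ax_t)),(np.array([.548,.0365,.004]),np.array([0,0,1]))): print(proj(c,f+.082*a),proj(c,f+.05*a))
cv2.imwrite('pics/w9.png',im)
```

```text
[0.5516 0.0262 0.0432] [-0.0528  0.4774 -0.2396] 0.04267361650217416
[[310.2242 235.7214]] [[311.2585 289.2951]]
[[307.6001 245.7226]] [[309.9057 294.4791]]
```

View pics/w9.png

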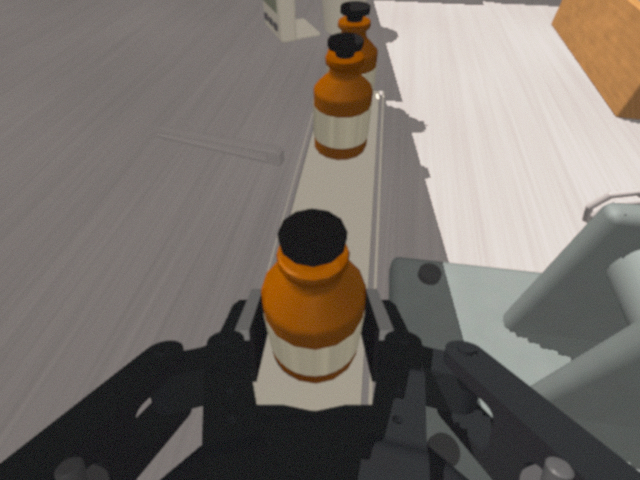

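apply_moves(
  plan="0.0008 0 0.0013 0 0 0 0.03; 0 0 0 0 0 0 0.03; 0 0 0 0 0 0 0.03",
)

```text
clock: 13.15
position: [0.5516, 0.0262, 0.0431]
eef_rot: [-179.0, 33.5, 101.2]
wrist_force: [-0.8, -0.8, 0.8]
gripper_width: 0.0431
```

apply_moves(
  plan="0 0 0 0 0 0 0.046; 0 0 0 0 0 0 0.05; 0 0 0 0 0 0 0.056; 0 0 0 0 0 0 0.06; 0 0 0 0 0 0 0.06; 0 0 0 0 0 0 0.06",
)

```text
clock: 13.75
position: [0.5516, 0.0266, 0.0423]
eef_rot: [-179.0, 33.5, 101.2]
wrist_force: [-0.6, 0.5, 0.3]
gripper_width: 0.0599
```

Run:
```python
from place import *
np.set_printoptions(precision=4,suppress=True)
p,R,s=pose();c=r.calibration('wrist')
print(p,R.as_matrix(),s['wrist_force'],s['gripper_width'],s['q'])
im=r.snapshot('wrist')
for f,a in((p+R.apply(foot_t),R.apply(ax_t)),(np.array([.548,.0365,.004]),np.array([0,0,1]))): print(proj(c,f+.082*a),proj(c,f+.05*a))
cv2.imwrite('pics/w10.png',im)
im=r.snapshot('scene')
cv2.imwrite('pics/s10c.png',cv2.resize(im[230:320,280:390],None,fx=6,fy=6,interpolation=cv2.INTER_CUBIC))
```

```text
[0.5516 0.0266 0.0423] [[-0.1623  0.9827  0.0897]
 [ 0.8183  0.1848 -0.5443]
 [-0.5515 -0.0149 -0.8341]] [-0.5928  0.5344  0.3414] 0.059933391023896075 [ 54.7549  76.7417 -64.831  108.0657  15.0321  44.9395   6.2211]
[[310.1529 235.7437]] [[311.1965 289.3135]]
[[307.1891 245.0243]] [[309.61   294.3698]]
```

View pics/w10.png

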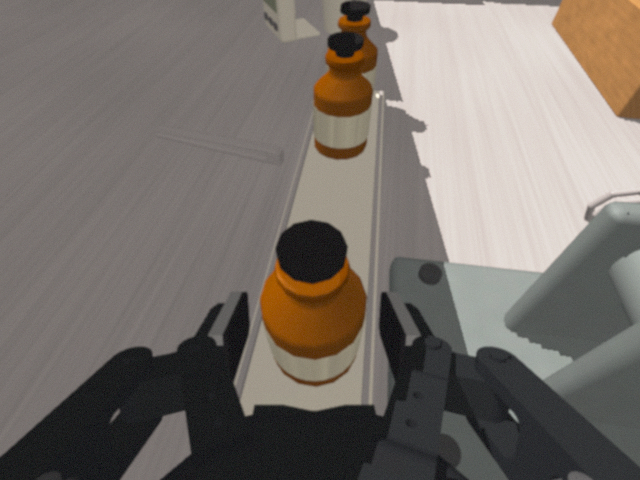

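View pics/s10c.png

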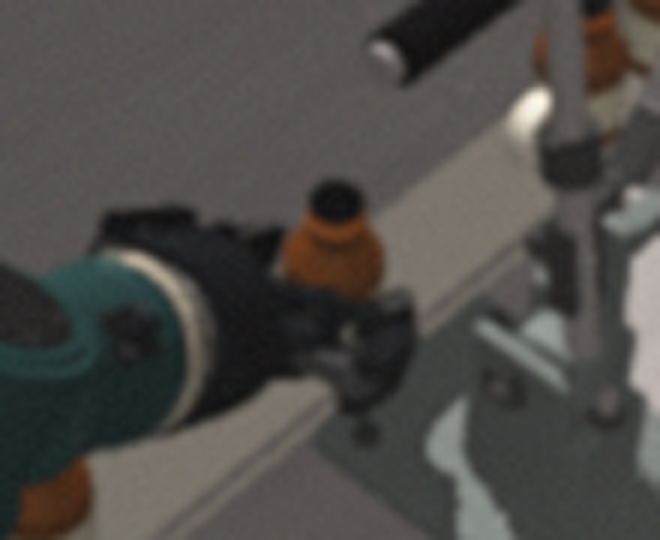

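apply_moves(
  plan="-0.008 0 0 0 0 0 0.06; -0.01 0 0 0 0 0 0.06; -0.012 0 0 0 0 0 0.06; -0.012 0 0 0 0 0 0.06; -0.012 0 0 0 0 0 0.06; -0.012 0 0 0 0 0 0.06; -0.012 0 0 0 0 0 0.06; -0.012 0 0 0 0 0 0.06; 0 0 0 0 0 0 0.06",
)

```text
clock: 14.75
position: [0.569, -0.0558, 0.0973]
eef_rot: [-179.1, 33.6, 100.9]
wrist_force: [-0.1, 0.7, -0.1]
gripper_width: 0.0599
```

Run:
```python
from place import *
np.set_printoptions(precision=4,suppress=True)
p,R,s=pose();
print(p,s['q'],s['wrist_force'])
C={n:r.calibration(n) for n in('top','scene')};cv2.imwrite
for n in C:
    im=r.snapshot(n);q=proj(C[n],[.5475,.0365,.086])[0];print(n,q,proj(C[n],[.5475,.0365,.004]))
    x,y=int(q[0])-30,int(q[1])-25;print(x,y)
    cv2.imwrite(f'pics/{n}11.png',cv2.resize(im[y:y+60,x:x+70],None,fx=9,fy=9,interpolation=cv2.INTER_CUBIC))
```

```text
[ 0.569  -0.0558  0.0973] [ 60.136   73.2944 -67.3042 102.5235  12.178   56.2109   8.7291] [-0.1412  0.7387 -0.1365]
top [312.1078 240.8104] [[312.5277 245.8539]]
282 215
scene [335.3875 262.2035] [[334.4967 283.6855]]
305 237
```

View pics/top11.png

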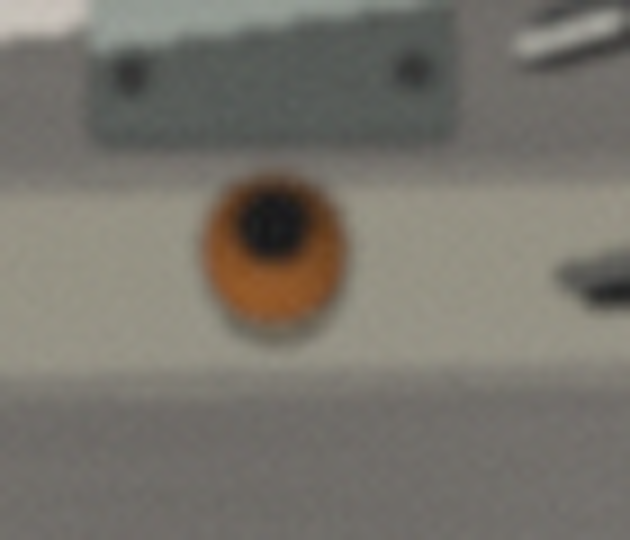

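View pics/scene11.png

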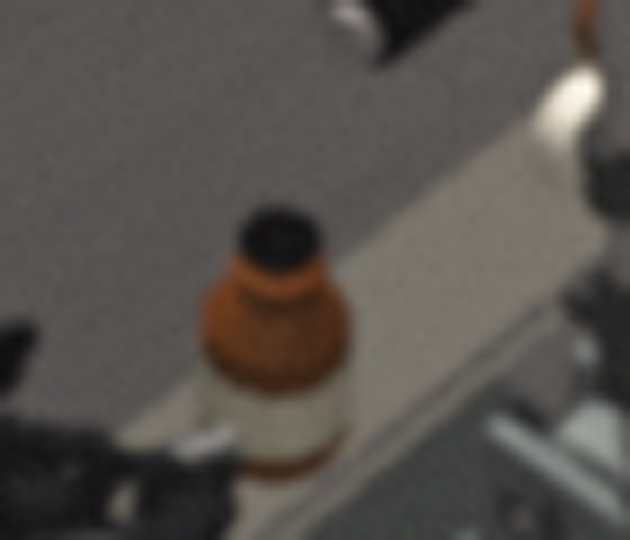

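Run:
```python
from fit import *
from ik import ik
np.set_printoptions(precision=1,suppress=True)
p,R,s=pose()
pp=[.548,.0367,.038]
print('tip',proj(ct,W(pp,(.111,.0866,.180)))*1,(272/3.4+195,147/3.4+150),proj(cs,W(pp,(.111,.0866,.180))),(565/3.7+240,150/3.7+200))
for pos,tilt in(([.45,-.04,.33],0),([.655,.115,.40],15),([.655,.115,.16],15)):
    t=np.radians(tilt);Rg=Rt((0,-np.sin(t),-np.cos(t)),(1,0,0))
    print(pos,*ik(np.array(pos),Rg,s['q'],.02))
np.set_printoptions(precision=4,suppress=True)
Rg=Rt((0,0,-1),(1,0,0));
rows(p,R,[.45,-.04,.33],Rg,12,.0)
```

```text
tip [[274.9 190. ]] (275.0, 193.23529411764707) [[396.4 239.4]] (392.7027027027027, 240.54054054054055)
[0.45, -0.04, 0.33] [ 54.9  18.2 -67.7 119.2  20.6  55.5 -23.8] 0.004195017019931638
[0.655, 0.115, 0.4] [ 14.5  33.  -55.3  88.   38.5  84.4 -46.4] 0.006500403592583095
[0.655, 0.115, 0.16] [  9.1  45.1 -46.  100.7  49.8  64.7 -59.6] 0.0067830291551852
dist 0.2617770694449725 rot 57.31972731269561
-0.0082 -0.0097 -0.0177 0.0135 -0.0818 0.0087 0.000; -0.0097 -0.0098 -0.0169 0.0135 -0.0818 0.0087 0.000; -0.0111 -0.0100 -0.0159 0.0135 -0.0818 0.0087 0.000; -0.0125 -0.0101 -0.0148 0.0135 -0.0818 0.0087 0.000; -0.0137 -0.0102 -0.0136 0.0135 -0.0818 0.0087 0.000; -0.0149 -0.0102 -0.0123 0.0135 -0.0818 0.0087 0.000; -0.0159 -0.0102 -0.0109 0.0135 -0.0818 0.0087 0.000; -0.0168 -0.0102 -0.0094 0.0135 -0.0818 0.0087 0.000; -0.0176 -0.0102 -0.0079 0.0135 -0.0818 0.0087 0.000; -0.0183 -0.0101 -0.0062 0.0135 -0.0818 0.0087 0.000; -0.0188 -0.0101 -0.0046 0.0135 -0.0818 0.0087 0.000; -0.0192 -0.0099 -0.0029 0.0135 -0.0818 0.0087 0.000
```

apply_moves(
  plan="-0.002 -0.02 -0.01 0 0 0 0.03; -0.002 -0.02 -0.01 0 0 0 0; -0.002 -0.02 -0.01 0 0 0 0; -0.002 -0.02 -0.01 0 0 0 0; 0 0 0 0 0 0 0",
)

```text
clock: 15.35
position: [0.4808, -0.0493, 0.135]
eef_rot: [-178.7, 33.3, 101.7]
wrist_force: [0.0, 0.1, -0.1]
gripper_width: -0.0001
```

Run:
```python
from h import *
p,R,s=pose();print(p,np.round(s['q'],1))
Rg=Rt((0,0,-1),(1,0,0));
rows(p,R,[.45,-.04,.36],Rg,12,.0)
```

```text
[ 0.48080808 -0.04926138  0.13503021] [ 66.1  68.6 -69.  113.2   9.7  53.1   9.2]
dist 0.22725825919197812 rot 57.614845245742494
-0.0092 -0.0027 -0.0163 0.0140 -0.0821 0.0093 0.000; -0.0105 -0.0028 -0.0155 0.0140 -0.0821 0.0093 0.000; -0.0118 -0.0029 -0.0145 0.0140 -0.0821 0.0093 0.000; -0.0130 -0.0030 -0.0135 0.0140 -0.0821 0.0093 0.000; -0.0141 -0.0031 -0.0123 0.0140 -0.0821 0.0093 0.000; -0.0151 -0.0031 -0.0111 0.0140 -0.0821 0.0093 0.000; -0.0159 -0.0031 -0.0097 0.0140 -0.0821 0.0093 0.000; -0.0167 -0.0031 -0.0084 0.0140 -0.0821 0.0093 0.000; -0.0174 -0.0030 -0.0069 0.0140 -0.0821 0.0093 0.000; -0.0179 -0.0030 -0.0054 0.0140 -0.0821 0.0093 0.000; -0.0183 -0.0028 -0.0039 0.0140 -0.0821 0.0093 0.000; -0.0186 -0.0027 -0.0023 0.0140 -0.0821 0.0093 0.000
```

apply_moves(
  plan="-0.0092 -0.003 -0.0163 0.014 -0.082 0.0093 0; -0.0105 -0.003 -0.0155 0.014 -0.082 0.0093 0; -0.0118 -0.003 -0.0145 0.014 -0.082 0.0093 0; -0.013 -0.003 -0.0135 0.014 -0.082 0.0093 0; -0.0141 -0.003 -0.0123 0.014 -0.082 0.0093 0; -0.0151 -0.003 -0.0111 0.014 -0.082 0.0093 0; -0.0159 -0.003 -0.0097 0.014 -0.082 0.0093 0; -0.0167 -0.003 -0.0084 0.014 -0.082 0.0093 0; -0.0174 -0.003 -0.0069 0.014 -0.082 0.0093 0; -0.0179 -0.003 -0.0054 0.014 -0.082 0.0093 0; -0.0183 -0.003 -0.0039 0.014 -0.082 0.0093 0; -0.0186 -0.003 -0.0023 0.014 -0.082 0.0093 0; 0 0 0 0 0 0 0; 0 0 0 0 0 0 0",
)

```text
clock: 16.75
position: [0.4549, -0.0278, 0.3633]
eef_rot: [15.8, 88.6, -73.9]
wrist_force: [0.1, -0.3, -0.6]
gripper_width: 0.0002
```

Run:
```python
from fit import *
np.set_printoptions(precision=4,suppress=True)
p,R,s=pose();print(p,R.as_matrix()[:,0],np.round(s['q'],1),s['qvel'])
c=r.calibration('wrist');im=r.snapshot('wrist')
pp=[.548,.0367,.038]
for X in((.111,.0866,.18),(.111,.0717,.1668),(.111,.042,.14),(.099,-.015,.29),(.0,0,.086),(.04,.055,.01),(.04,-.055,.01)):
    q=proj(c,W(pp,X))[0];print(X,q);cv2.circle(im,tuple(int(v) for v in q),2,(0,255,0),-1)
cv2.imwrite('pics/w12.png',im)
print([(round(k['score'],2),k['location']) for k in r.place_of('wrist','thumb_plate')])
```

```text
[ 0.4549 -0.0278  0.3633] [ 0.0068 -0.0236 -0.9997] [ 53.2  14.6 -66.4 116.5  17.4  58.6 -21.3] [-1.6642 -1.2809 -0.743  -0.6958 -0.8123 -0.4415  0.1806]
(0.111, 0.0866, 0.18) [567.6343  27.9234]
(0.111, 0.0717, 0.1668) [552.7797  52.4449]
(0.111, 0.042, 0.14) [527.567   93.5301]
(0.099, -0.015, 0.29) [648.1338 177.8962]
(0.0, 0, 0.086) [394.823  141.0413]
(0.04, 0.055, 0.01) [413.7116  93.5275]
(0.04, -0.055, 0.01) [408.8579 178.649 ]
[(0.65, [546.6, 48.1])]
```

View pics/w12.png

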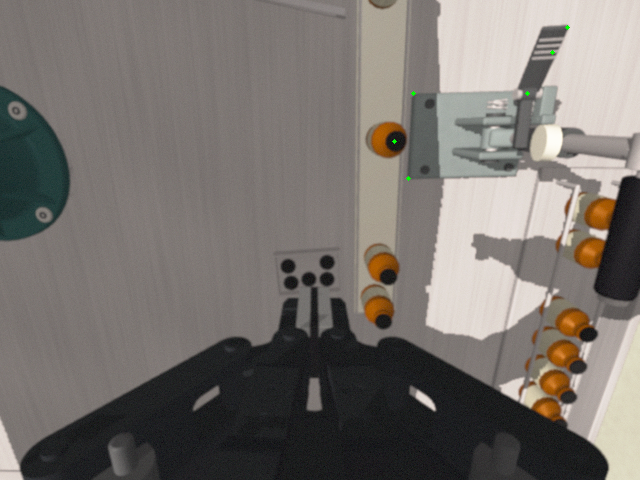

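Run:
```python
from h import *
p,R,s=pose();print(p,np.round(s['q'],1))
t=np.radians(15);Rg=Rt((0,-np.sin(t),-np.cos(t)),(1,0,0))
rows(p,R,[.651,.118,.37],Rg,12,.0)
```

```text
[ 0.45489979 -0.02816499  0.36279845] [ 53.3  14.7 -66.4 116.5  17.4  58.6 -21.3]
dist 0.24468624140246403 rot 13.741316149469197
-0.0008 0.0164 -0.0121 0.0003 -0.0200 -0.0005 0.000; -0.0010 0.0164 -0.0121 0.0003 -0.0200 -0.0005 0.000; -0.0013 0.0164 -0.0121 0.0003 -0.0200 -0.0005 0.000; -0.0015 0.0164 -0.0120 0.0003 -0.0200 -0.0005 0.000; -0.0018 0.0164 -0.0120 0.0003 -0.0200 -0.0005 0.000; -0.0020 0.0164 -0.0120 0.0003 -0.0200 -0.0005 0.000; -0.0023 0.0164 -0.0119 0.0003 -0.0200 -0.0005 0.000; -0.0025 0.0164 -0.0119 0.0003 -0.0200 -0.0005 0.000; -0.0028 0.0164 -0.0118 0.0003 -0.0200 -0.0005 0.000; -0.0030 0.0164 -0.0118 0.0003 -0.0200 -0.0005 0.000; -0.0032 0.0164 -0.0117 0.0003 -0.0200 -0.0005 0.000; -0.0035 0.0163 -0.0117 0.0003 -0.0200 -0.0005 0.000
```

apply_moves(
  plan="-0.001 0.0164 -0.012 0 -0.02 0 0; -0.001 0.0164 -0.012 0 -0.02 0 0; -0.0013 0.0164 -0.012 0 -0.02 0 0; -0.0015 0.0164 -0.012 0 -0.02 0 0; -0.002 0.0164 -0.012 0 -0.02 0 0; -0.002 0.0164 -0.012 0 -0.02 0 0; -0.0023 0.0164 -0.012 0 -0.02 0 0; -0.0025 0.0164 -0.012 0 -0.02 0 0; -0.0028 0.0164 -0.012 0 -0.02 0 0; -0.003 0.0164 -0.012 0 -0.02 0 0; -0.0032 0.0164 -0.012 0 -0.02 0 0; -0.0035 0.0164 -0.012 0 -0.02 0 0; 0 0 0 0 0 0 0; 0 0 0 0 0 0 0",
)

```text
clock: 18.25
position: [0.6595, 0.0982, 0.3289]
eef_rot: [-12.3, 74.6, -103.4]
wrist_force: [-0.3, -0.3, -0.3]
gripper_width: 0.0
```

Run:
```python
from fit import *
np.set_printoptions(precision=4,suppress=True)
p,R,s=pose();print(p,R.as_matrix()[:,0],np.round(s['q'],1))
t=np.radians(15);Rg=Rt((0,-np.sin(t),-np.cos(t)),(1,0,0))
rows(p,R,[.651,.118,.25],Rg,8,.0)
c=r.calibration('wrist');im=r.snapshot('wrist')
pp=[.548,.0367,.038]
for X in((.111,.0866,.18),(.1055,.072,.167),(.111,.042,.14),(.099,-.015,.29),(.0,0,.086),(.04,.055,.01),(.04,-.055,.01)):
    q=proj(c,W(pp,X))[0];cv2.circle(im,tuple(int(v) for v in q),2,(0,255,0),-1)
cv2.imwrite('pics/w13.png',im)
```

```text
[0.6595 0.0982 0.3289] [-0.0614 -0.2577 -0.9643] [ 13.5  36.6 -51.1  90.7  38.5  80.5 -47.4]
dist 0.0818345441094991 rot 3.5751259000972286
0.0089 -0.0006 -0.0049 -0.0014 -0.0000 0.0077 0.000; 0.0089 -0.0006 -0.0049 -0.0014 -0.0000 0.0077 0.000; 0.0089 -0.0007 -0.0049 -0.0014 -0.0000 0.0077 0.000; 0.0089 -0.0008 -0.0049 -0.0014 -0.0000 0.0077 0.000; 0.0089 -0.0008 -0.0049 -0.0014 -0.0000 0.0077 0.000; 0.0089 -0.0009 -0.0049 -0.0014 -0.0000 0.0077 0.000; 0.0089 -0.0009 -0.0049 -0.0014 -0.0000 0.0077 0.000; 0.0089 -0.0010 -0.0049 -0.0014 -0.0000 0.0077 0.000
```

View pics/w13.png

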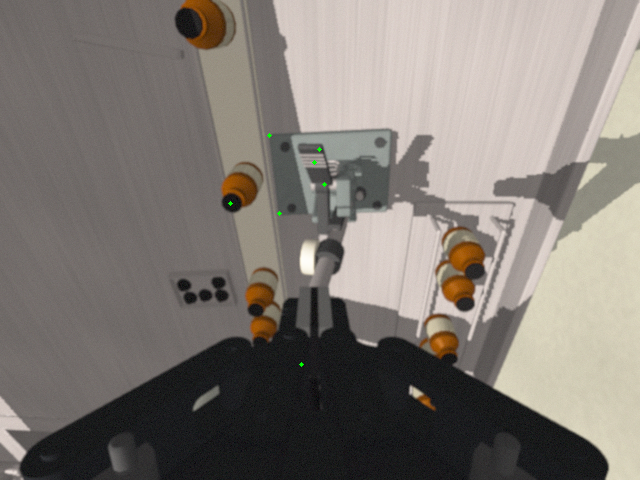

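apply_moves(
  plan="-0.002 -0.002 -0.01 -0.004 0 0.02 0; -0.002 -0.002 -0.01 -0.004 0 0.02 0; 0 -0.002 0 -0.003 0 0.02 0; 0 0 0 0 0 0 0",
)

```text
clock: 18.7
position: [0.6513, 0.1173, 0.3266]
eef_rot: [0.0, 74.9, -90.0]
wrist_force: [0.5, 0.5, 1.3]
gripper_width: -0.0002
```

Run:
```python
from h import *
np.set_printoptions(precision=4,suppress=True)
p,R,s=pose();print(p,R.as_matrix()[:,0],np.round(s['q'],1))
t=np.radians(15);Rg=Rt((0,-np.sin(t),-np.cos(t)),(1,0,0))
rows(p,R,[.651,.118,.21],Rg,8,.0)
```

```text
[0.6513 0.1173 0.3266] [ 0.0002 -0.2597 -0.9657] [ 12.4  35.3 -51.6  93.5  40.3  77.2 -49.9]
dist 0.11662955491621214 rot 0.05359429319018977
0.0141 -0.0000 -0.0039 -0.0000 0.0001 -0.0000 0.000; 0.0141 -0.0000 -0.0039 -0.0000 0.0001 -0.0000 0.000; 0.0141 -0.0000 -0.0039 -0.0000 0.0001 -0.0000 0.000; 0.0141 -0.0000 -0.0039 -0.0000 0.0001 -0.0000 0.000; 0.0141 -0.0000 -0.0039 -0.0000 0.0001 -0.0000 0.000; 0.0141 -0.0000 -0.0039 -0.0000 0.0001 -0.0000 0.000; 0.0141 -0.0000 -0.0039 -0.0000 0.0001 -0.0000 0.000; 0.0141 -0.0000 -0.0039 -0.0000 0.0001 -0.0000 0.000
```

apply_moves(
  plan="0.014 0 -0.004 0 0 0 0; 0.014 0 -0.004 0 0 0 0; 0.014 0 -0.004 0 0 0 0; 0.014 0 -0.004 0 0 0 0; 0.014 0 -0.004 0 0 0 0; 0.014 0 -0.004 0 0 0 0; 0.012 0 -0.003 0 0 0 0; 0.005 0 -0.001 0 0 0 0; 0 0 0 0 0 0 0",
)

```text
clock: 19.6
position: [0.6505, 0.1161, 0.2104]
eef_rot: [-0.6, 74.8, -90.6]
wrist_force: [-0.0, -0.4, 0.1]
gripper_width: -0.0
```

Run:
```python
from h import *
np.set_printoptions(precision=4,suppress=True)
p,R,s=pose();print(p,R.as_matrix()[:,0])
for n in('wrist','scene'):
  im=r.snapshot(n)
  cv2.imwrite(f'pics/{n}14.png',im if n=='wrist' else cv2.resize(im[180:330,300:460],None,fx=4,fy=4,interpolation=cv2.INTER_CUBIC))
t=np.radians(15);Rg=Rt((0,-np.sin(t),-np.cos(t)),(1,0,0))
rows(p,R,[.651,.118,.155],Rg,8,.0)
```

```text
[0.6505 0.1161 0.2104] [-0.0028 -0.262  -0.9651]
dist 0.05546818957783269 rot 0.2488825420006205
0.0066 0.0001 -0.0020 -0.0001 0.0004 0.0003 0.000; 0.0066 0.0001 -0.0020 -0.0001 0.0004 0.0003 0.000; 0.0066 0.0001 -0.0020 -0.0001 0.0004 0.0003 0.000; 0.0066 0.0001 -0.0020 -0.0001 0.0004 0.0003 0.000; 0.0066 0.0001 -0.0020 -0.0001 0.0004 0.0003 0.000; 0.0066 0.0001 -0.0020 -0.0001 0.0004 0.0003 0.000; 0.0066 0.0001 -0.0020 -0.0001 0.0004 0.0003 0.000; 0.0066 0.0001 -0.0020 -0.0001 0.0004 0.0003 0.000
```

View pics/wrist14.png

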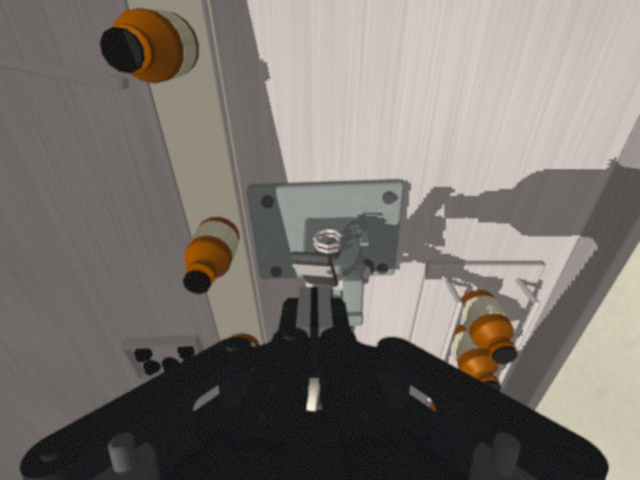

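View pics/scene14.png

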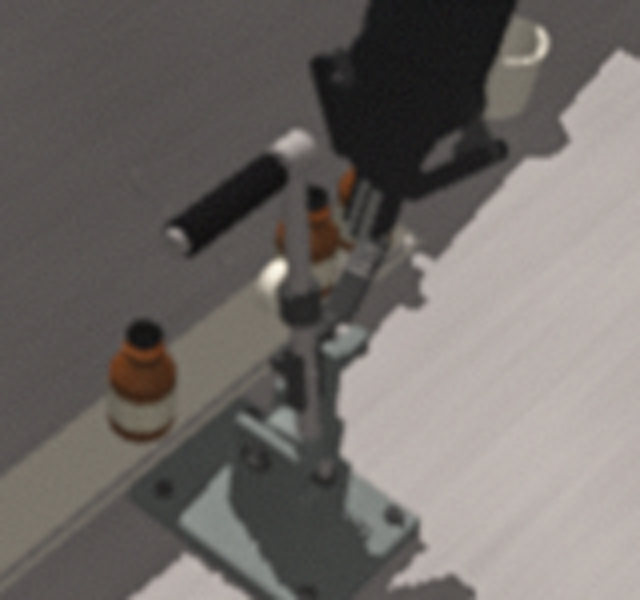

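apply_moves(
  plan="0.0066 0 -0.002 0 0 0 0; 0.0066 0 -0.002 0 0 0 0; 0.0066 0 -0.002 0 0 0 0; 0.0066 0 -0.002 0 0 0 0; 0.0066 0 -0.002 0 0 0 0; 0.0066 0 -0.002 0 0 0 0; 0 0 0 0 0 0 0",
)

```text
clock: 20.4
position: [0.6535, 0.12, 0.1704]
eef_rot: [1.5, 75.0, -88.6]
wrist_force: [-0.4, 0.1, -0.4]
gripper_width: -0.0005
```

apply_moves(
  plan="0.005 0 -0.0015 0 0 0 0; 0.005 0 -0.0015 0 0 0 0; 0.004 0 -0.0012 0 0 0 0; 0 0 0 0 0 0 0",
)

```text
clock: 20.8
position: [0.6545, 0.12, 0.1548]
eef_rot: [1.8, 75.0, -88.3]
wrist_force: [-0.8, -0.3, 0.8]
gripper_width: 0.0001
```

Run:
```python
from h import *
np.set_printoptions(precision=4,suppress=True)
p,R,s=pose();print(p,R.as_matrix()[:,0],s['wrist_force'])
for n in('wrist','scene'):
  im=r.snapshot(n)
  cv2.imwrite(f'pics/{n}15.png',im if n=='wrist' else cv2.resize(im[180:330,300:460],None,fx=4,fy=4,interpolation=cv2.INTER_CUBIC))
```

```text
[0.6545 0.12   0.1548] [ 0.0077 -0.2588 -0.9659] [-0.7632 -0.3413  0.8156]
```

View pics/scene15.png

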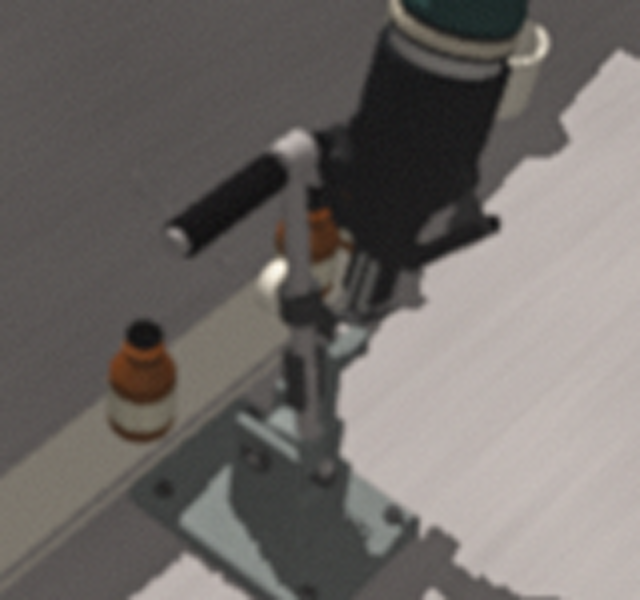

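View pics/wrist15.png

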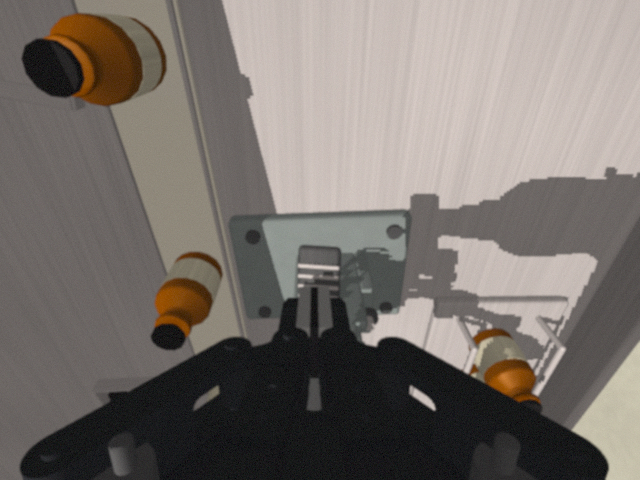

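apply_moves(
  plan="0.004 0 -0.001 0 0 0 0; 0.003 0 -0.001 0 0 0 0; 0.002 0 -0.001 0 0 0 0; 0 0 0 0 0 0 0",
)

```text
clock: 21.3
position: [0.6547, 0.1199, 0.1468]
eef_rot: [2.0, 74.8, -88.2]
wrist_force: [-0.4, 0.2, 3.3]
gripper_width: 0.0002
```

apply_moves(
  plan="0.002 0 -0.0005 0 0 0 0; 0.002 0 -0.0005 0 0 0 0; 0 0 0 0 0 0 0",
)

```text
clock: 21.6
position: [0.6548, 0.1203, 0.1469]
eef_rot: [2.4, 74.6, -87.9]
wrist_force: [0.5, 0.7, 1.4]
gripper_width: -0.0002
```

apply_moves(
  plan="-0.01 0 0.002 0 0 0 0; -0.02 0 0.004 0 0 0 0; -0.025 0 0.004 0 0 0 0; -0.025 0 0.004 0 0 0 0; -0.025 0 0.004 0 0 0 0; -0.025 0 0.004 0 0 0 0; -0.025 0 0.004 0 0 0 0; -0.025 0 0.004 0 0 0 0; -0.02 0 0.004 0 0 0 0; 0 0 0 0 0 0 0",
)

```text
clock: 22.6
position: [0.6503, 0.1446, 0.365]
eef_rot: [2.5, 75.0, -87.5]
wrist_force: [0.2, 0.1, 0.4]
gripper_width: 0.0001
```

Run:
```python
from fit import *
np.set_printoptions(precision=4,suppress=True)
p,R,s=pose();print(p,R.as_matrix()[:,0],s['wrist_force'],s['q'],s['clock'])
c=r.calibration('wrist');im=r.snapshot('wrist')
pp=[.548,.0367,.038]
for X in((.1,.042+.05,.107),(.111,.042,.14),(.099,-.015,.29),(.099,-.09,.29),(.0,0,.086)):
    q=proj(c,W(pp,X))[0];print(q);cv2.circle(im,tuple(int(v) for v in q),2,(0,255,0),-1)
cv2.imwrite('pics/w16.png',im)
im=r.snapshot('scene');cv2.imwrite(f'pics/s16.png',cv2.resize(im[180:330,300:460],None,fx=4,fy=4,interpolation=cv2.INTER_CUBIC))
```

```text
[0.6503 0.1446 0.365 ] [ 0.0112 -0.2589 -0.9658] [0.2176 0.0668 0.3609] [ 10.3567  33.7762 -52.2915  90.3806  38.7221  80.6254 -49.8584] 22.6
[306.0565 156.3094]
[318.2708 211.2573]
[309.404  363.8392]
[312.9866 416.788 ]
[231.8205 224.1285]
```

View pics/w16.png

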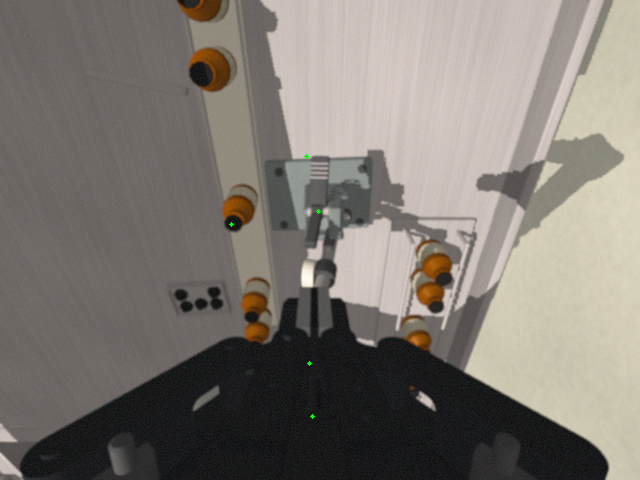

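View pics/s16.png

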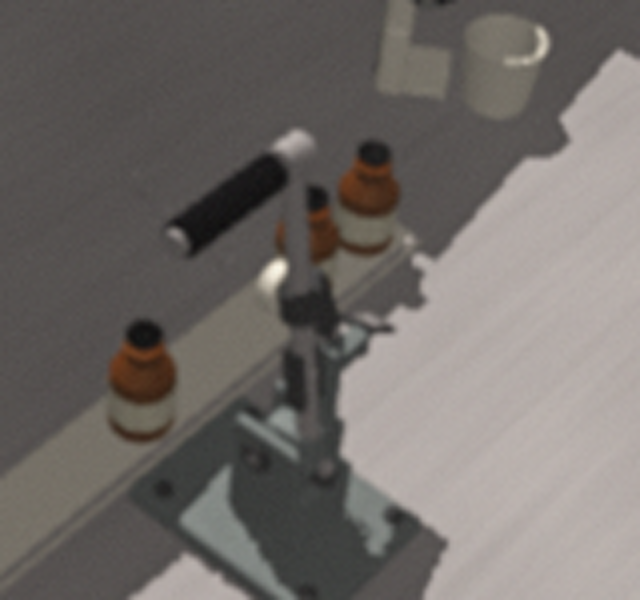

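```bash
cat > lev.py <<'E'
from fit import W
from h import *
pp=[.548,.0367,.038]
Rl=Rt((0,0,-1),(np.cos(.038),np.sin(.038),0))
def grip(a,y=-.055,dz=.003):
    b=np.radians(80)-a
    # raised leaning to robot: 80deg above level pointing -x
    r0=np.hypot(.099-.115,.29-.08); off=np.arctan2(.29-.08,.115-.099)
    b=off-a
    X=(.115-r0*np.cos(b),y,.08+r0*np.sin(b)); 
    return W(pp,X)+[0,0,dz]
E
python3 - <<'E'
from lev import *
from ik import ik
np.set_printoptions(precision=4,suppress=True)
p,R,s=pose();q=s['q']
print(grip(0),grip(1.4),W(pp,(-.095,-.055,.1)))
for a in(0,.5,1,1.4):
    q,e=ik(grip(a),Rl,q,.02);print(a,grip(a),np.round(q,1),e)
rows(p,R,grip(0)+[0,0,.12],Rl,9,.085)
E
```

```text
[ 0.649  -0.0145  0.293 ] [ 0.4555 -0.0219  0.1029] [ 0.4552 -0.0219  0.1   ]
0 [ 0.649  -0.0145  0.293 ] [ 35.   37.2 -58.9  98.7  35.   64.6 -32.5] 0.002794550709756165
0.5 [ 0.5504 -0.0182  0.2596] [ 40.2  32.4 -60.8 112.8  34.6  55.4 -35.5] 0.0018052780835082398
1 [ 0.4798 -0.0209  0.183 ] [ 38.9  33.1 -56.9 124.9  41.5  43.6 -43.7] 0.002482657771571572
1.4 [ 0.4555 -0.0219  0.1029] [ 32.3  38.2 -48.1 130.8  54.9  34.3 -56.3] 0.004262241019540029
dist 0.16586371238015948 rot 15.301235815153014
-0.0009 -0.0000 0.0184 -0.0041 0.0294 -0.0002 0.085; -0.0015 -0.0001 0.0184 -0.0041 0.0294 -0.0002 0.085; -0.0020 -0.0002 0.0183 -0.0041 0.0294 -0.0002 0.085; -0.0025 -0.0003 0.0183 -0.0041 0.0294 -0.0002 0.085; -0.0031 -0.0003 0.0182 -0.0041 0.0294 -0.0002 0.085; -0.0036 -0.0004 0.0181 -0.0041 0.0294 -0.0002 0.085; -0.0041 -0.0005 0.0180 -0.0041 0.0294 -0.0002 0.085; -0.0047 -0.0006 0.0178 -0.0041 0.0294 -0.0002 0.085; -0.0052 -0.0006 0.0177 -0.0041 0.0294 -0.0002 0.085
```

apply_moves(
  plan="-0.02 0 -0.002 0 0 0 0; -0.02 0 0 0 0 0 0; -0.002 0 0.018 -0.004 0.03 0 0; -0.002 0 0.018 -0.004 0.03 0 0; -0.002 0 0.018 -0.004 0.03 0 0; -0.002 0 0.018 -0.004 0.03 0 0; -0.002 0 0.018 -0.004 0.03 0 0.085; -0.002 0 0.018 -0.004 0.03 0 0.085; -0.002 0 0.018 -0.004 0.03 0 0.085; -0.002 0 0.018 -0.004 0.03 0 0.085; 0 0 0.01 -0.004 0.02 0 0.085; 0 0 0 0 0 0 0.085; 0 0 0 0 0 0 0.085",
)

```text
clock: 24.0
position: [0.6443, -0.0042, 0.4198]
eef_rot: [-91.4, 88.0, -178.9]
wrist_force: [0.1, -0.2, 0.4]
gripper_width: 0.0849
```

Run:
```python
from lev import *
np.set_printoptions(precision=4,suppress=True)
p,R,s=pose();print(p,R.as_matrix()[:,:2],s['q'])
rows(p,R,grip(0)+[0,0,.06],Rl,5,.085)
c=r.calibration('wrist');im=r.snapshot('wrist')
for y in(-.015,-.055,-.09):
    q=proj(c,grip(0,y,0))[0];print(q);cv2.circle(im,tuple(int(v) for v in q),2,(0,255,0),-1)
cv2.imwrite('pics/w17.png',im)
```

```text
[ 0.6443 -0.0042  0.4198] [[-0.0346  0.9985]
 [-0.0006  0.0427]
 [-0.9994 -0.0345]] [ 34.6274  30.7289 -59.8528  89.21    26.178   77.5929 -25.8073]
dist 0.06776595065036985 rot 1.9988665377729535
0.0133 0.0013 0.0021 0.0009 -0.0002 0.0069 0.085; 0.0133 0.0012 0.0021 0.0009 -0.0002 0.0069 0.085; 0.0133 0.0011 0.0021 0.0009 -0.0002 0.0069 0.085; 0.0133 0.0010 0.0021 0.0009 -0.0002 0.0069 0.085; 0.0134 0.0010 0.0021 0.0009 -0.0002 0.0069 0.085
[326.1423 201.2058]
[325.3583 251.3638]
[324.725  291.6754]
```

View pics/w17.png

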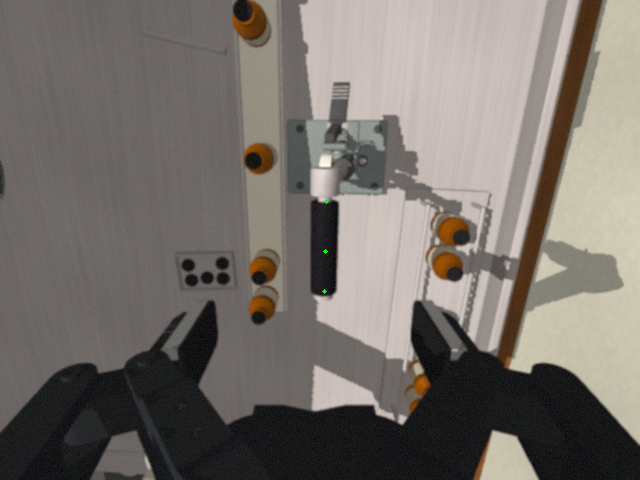

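apply_moves(
  plan="0.0133 0.0012 0.002 0.001 0 0.007 0.085; 0.0133 0.0012 0.002 0.001 0 0.007 0.085; 0.0133 0.0012 0.002 0.001 0 0.007 0.085; 0.0133 0.001 0.002 0.001 0 0.007 0.085; 0.013 0.001 0.002 0.001 0 0.007 0.085; 0.008 0 0 0 0 0 0.085; 0 0 0 0 0 0 0.085",
)

```text
clock: 24.75
position: [0.6471, 0.0004, 0.3434]
eef_rot: [147.3, 89.8, 60.6]
wrist_force: [-0.1, -0.2, 0.3]
gripper_width: 0.0853
```

Run:
```python
from lev import *
np.set_printoptions(precision=4,suppress=True)
p,R,s=pose();print(p,R.as_matrix()[:,:2])
rows(p,R,grip(0),Rl,5,.085)
```

```text
[0.6471 0.0004 0.3434] [[ 0.0021  0.9983]
 [ 0.0037  0.0581]
 [-1.      0.0023]]
dist 0.05258139654467968 rot 1.179747475273293
0.0101 0.0002 0.0030 0.0040 -0.0007 -0.0004 0.085; 0.0101 0.0002 0.0030 0.0040 -0.0007 -0.0004 0.085; 0.0101 0.0002 0.0030 0.0040 -0.0007 -0.0004 0.085; 0.0101 0.0002 0.0030 0.0040 -0.0007 -0.0004 0.085; 0.0101 0.0003 0.0030 0.0040 -0.0007 -0.0004 0.085
```

apply_moves(
  plan="0 0 0.006 0.004 0 0 0.085; 0 0 0.006 0.004 0 0 0.085; 0.01 0.0003 0.005 0.004 0 0 0.085; 0.01 0.0003 0.003 0.004 0 0 0.085; 0.01 0.0003 0.002 0.004 0 0 0.085; 0.01 0.0003 0.002 0 0 0 0.085; 0.007 0 0 0 0 0 0.085; 0 0 0 0 0 0 0.085",
)

```text
clock: 25.55
position: [0.6505, -0.0245, 0.2934]
eef_rot: [136.3, 89.7, 48.5]
wrist_force: [0.1, 0.0, 0.8]
gripper_width: 0.0847
```

Run:
```python
from lev import *
np.set_printoptions(precision=4,suppress=True)
p,R,s=pose();print(p,grip(0),R.as_matrix()[:,:2])
im=r.snapshot('wrist');cv2.imwrite('pics/w18.png',im)
im=r.snapshot('scene');cv2.imwrite(f'pics/s18.png',cv2.resize(im[180:330,300:460],None,fx=4,fy=4,interpolation=cv2.INTER_CUBIC))
```

```text
[ 0.6505 -0.0245  0.2934] [ 0.649  -0.0145  0.293 ] [[ 0.0035  0.9993]
 [ 0.004   0.037 ]
 [-1.      0.0037]]
```

View pics/w18.png

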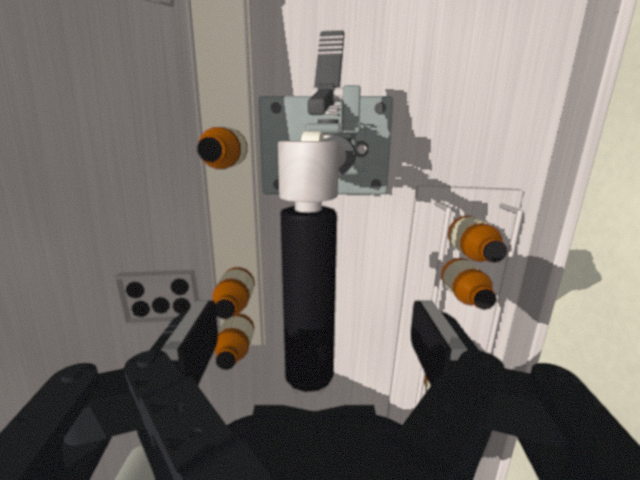

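View pics/s18.png

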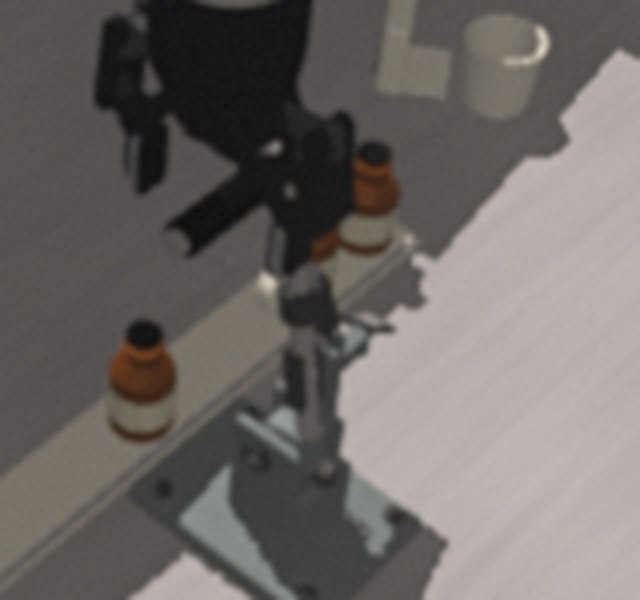

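apply_moves(
  plan="0 0 0 0 0 0 0.015; 0 0 0 0 0 0 0.015; 0 0 0 0 0 0 0.015; 0 0 0 0 0 0 0.015; 0 0 0 0 0 0 0.015; 0 0 0 0 0 0 0.015",
  squeeze=50,
)

```text
clock: 26.25
position: [0.6482, -0.023, 0.2961]
eef_rot: [-174.6, 89.9, 97.6]
wrist_force: [3.2, 0.3, -2.4]
gripper_width: 0.0202
```

Run:
```python
from lev import *
np.set_printoptions(precision=4,suppress=True)
p,R,s=pose();print(p,R.as_matrix()[:,:2],s['gripper_width'],s['wrist_force'])
# lever arc increments in tool frame
for a0,a1,n in((0,.5,8),(.5,1.0,8),(1.0,1.4,8)):
    for a in np.linspace(a0,a1,n+1)[1:]:
        d=grip(a)-grip(a-(a1-a0)/n);print(np.round(a,3),np.round(Rl.inv().apply(d),4))
```

```text
[ 0.6482 -0.023   0.2961] [[-0.0003  0.9993]
 [ 0.0022  0.0384]
 [-1.     -0.0002]] 0.02018517124269627 [ 3.185   0.2513 -2.3548]
0.062 [ 0.0014 -0.0131  0.    ]
0.125 [ 0.0022 -0.013  -0.    ]
0.188 [ 0.003  -0.0128 -0.    ]
0.25 [ 0.0038 -0.0126  0.    ]
0.312 [ 0.0046 -0.0123  0.    ]
0.375 [ 0.0054 -0.012   0.    ]
0.438 [ 0.0061 -0.0117 -0.    ]
0.5 [ 0.0068 -0.0113  0.    ]
0.562 [ 0.0075 -0.0108  0.    ]
0.625 [ 0.0082 -0.0103 -0.    ]
0.688 [ 0.0088 -0.0098  0.    ]
0.75 [ 0.0094 -0.0092  0.    ]
0.812 [ 0.01   -0.0086 -0.    ]
0.875 [ 0.0105 -0.008   0.    ]
0.938 [ 0.0109 -0.0073 -0.    ]
1.0 [ 0.0114 -0.0066  0.    ]
1.05 [ 0.0094 -0.0048  0.    ]
1.1 [ 0.0096 -0.0043 -0.    ]
1.15 [ 0.0098 -0.0038  0.    ]
1.2 [ 0.01   -0.0033 -0.    ]
1.25 [ 0.0101 -0.0028  0.    ]
1.3 [ 0.0103 -0.0023 -0.    ]
1.35 [ 0.0104 -0.0018  0.    ]
1.4 [ 0.0105 -0.0013 -0.    ]
```

apply_moves(
  plan="0.0014 -0.013 0 0 0 0 0.015; 0.0022 -0.013 0 0 0 0 0.015; 0.003 -0.0128 0 0 0 0 0.015; 0.0038 -0.0126 0 0 0 0 0.015; 0.0046 -0.0123 0 0 0 0 0.015; 0.0054 -0.012 0 0 0 0 0.015",
)

```text
clock: 26.85
position: [0.5803, -0.0254, 0.2792]
eef_rot: [101.2, 88.5, 13.3]
wrist_force: [0.5, -0.6, 2.4]
gripper_width: 0.0208
```

```bash
cat > la.py <<'E'
from lev import *
def st(n,amax):
    np.set_printoptions(precision=4,suppress=True)
    p,R,s=pose()
    from scipy.optimize import minimize_scalar
    y=-.063
    a=minimize_scalar(lambda a:np.linalg.norm((p-grip(a,y,.003))[[0,2]]),bounds=(0,1.5),method='bounded').x
    print(p,'a',a,'resid',p-grip(a,y,.003),s['wrist_force'],s['gripper_width'],R.as_matrix()[:,:2].tolist(),np.round(s['q'],1),s['clock'])
    prev=p
    for b in np.linspace(a,amax,n+1)[1:]:
        g=grip(b,y,.003);g[1]=p[1]+(g[1]-grip(a,y)[1]);print(np.round(b,3),np.round(R.inv().apply(g-prev),4));prev=g
E
python3 -c "
from la import *
st(10,1.0)
im=r.snapshot('scene');cv2.imwrite('pics/s19.png',cv2.resize(im[180:330,270:430],None,fx=4,fy=4,interpolation=cv2.INTER_CUBIC))
"
```

```text
[ 0.5803 -0.0254  0.2792] a 0.3330578041033883 resid [-0.0013 -0.0004  0.003 ] [ 0.4922 -0.6333  2.42  ] 0.02076478698270552 [[0.025908173351381597, 0.9990012278227345], [0.006105113208613677, 0.03625827815841029], [-0.9996456843033459, 0.026112910095513198]] [ 39.   31.5 -58.1 109.   32.4  56.  -31.6] 26.85
0.4 [ 0.0087 -0.0116  0.0001]
0.466 [ 0.0065 -0.0124  0.0001]
0.533 [ 0.0073 -0.012   0.0001]
0.6 [ 0.0081 -0.0115  0.0001]
0.667 [ 0.0089 -0.0109  0.0001]
0.733 [ 0.0096 -0.0103  0.0001]
0.8 [ 0.0102 -0.0096  0.0001]
0.867 [ 0.0109 -0.0089  0.0001]
0.933 [ 0.0114 -0.0082  0.0001]
1.0 [ 0.0119 -0.0074  0.0001]
```

View pics/s19.png

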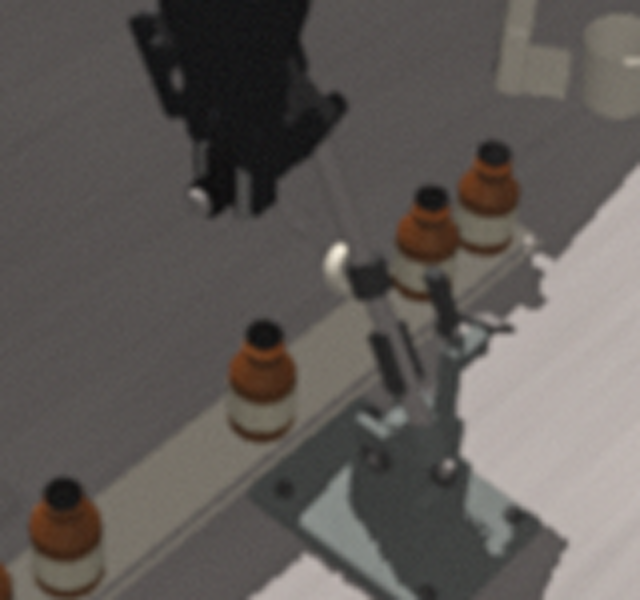

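Lever has been pulled to about 0.33 rad and follows the hand. Continuing.

apply_moves(
  plan="0.0085 -0.0116 0 0 0 0 0.015; 0.0065 -0.0124 0 0 0 0 0.015; 0.0073 -0.012 0 0 0 0 0.015; 0.0081 -0.0115 0 0 0 0 0.015; 0.0089 -0.011 0 0 0 0 0.015; 0.0096 -0.0103 0 0 0 0 0.015",
)

```text
clock: 27.5
position: [0.5148, -0.0277, 0.2345]
eef_rot: [89.3, 87.8, 1.3]
wrist_force: [0.6, -1.1, 4.5]
gripper_width: 0.0207
```

```bash
python3 -c "
from la import *
st(9,1.3)
"
```

```text
[ 0.5148 -0.0277  0.2345] a 0.7063735149850557 resid [-0.0022 -0.0002  0.0022] [ 0.5707 -1.1436  4.4855] 0.020652842338026042 [[0.039231654209200856, 0.9986094116501845], [0.0008780631102189296, 0.03520800651413222], [-0.9992297565190821, 0.03923823697585127]] [ 40.5  29.4 -57.3 119.7  35.2  46.8 -35.8] 27.5
0.772 [ 0.012  -0.0078  0.0001]
0.838 [ 0.0104 -0.0092  0.    ]
0.904 [ 0.0109 -0.0085  0.    ]
0.97 [ 0.0115 -0.0078  0.    ]
1.036 [ 0.012 -0.007  0.   ]
1.102 [ 0.0124 -0.0062  0.    ]
1.168 [ 0.0128 -0.0054  0.    ]
1.234 [ 0.0131 -0.0045  0.    ]
1.3 [ 0.0134 -0.0037  0.    ]
```

apply_moves(
  plan="0.012 -0.0078 0 0 0 0 0.015; 0.0105 -0.009 0 0 0 0 0.015; 0.011 -0.0085 0 0 0 0 0.015; 0.0115 -0.0078 0 0 0 0 0.015; 0.012 -0.007 0 0 0 0 0.015; 0.0124 -0.0062 0 0 0 0 0.015; 0.0128 -0.0054 0 0 0 0 0.015",
)

```text
clock: 28.2
position: [0.4633, -0.0295, 0.1502]
eef_rot: [84.8, 87.6, -3.2]
wrist_force: [2.6, -0.2, 4.0]
gripper_width: 0.0201
```

```bash
python3 -c "
from la import *
st(5,1.4)
for n in('scene','wrist'):
  im=r.snapshot(n);cv2.imwrite('pics/%s20.png'%n,cv2.resize(im[180:330,270:430],None,fx=4,fy=4,interpolation=cv2.INTER_CUBIC) if n=='scene' else im)
"
```

```text
[ 0.4633 -0.0295  0.1502] a 1.1735531563362245 resid [-0.0023 -0.0001  0.0008] [ 2.5914 -0.2232  3.9751] 0.020132678273263302 [[0.04223348764140622, 0.9984857267517241], [-0.002324429659513405, 0.03537991259236767], [-0.999105064319264, 0.042124995644361785]] [ 34.7  32.2 -49.1 129.8  46.6  34.4 -47.6] 28.2
1.219 [ 0.0098 -0.0009  0.0001]
1.264 [ 0.0091 -0.0028 -0.    ]
1.309 [ 0.0092 -0.0024 -0.    ]
1.355 [ 0.0093 -0.0019 -0.    ]
1.4 [ 0.0094 -0.0015 -0.    ]
```

View pics/scene20.png

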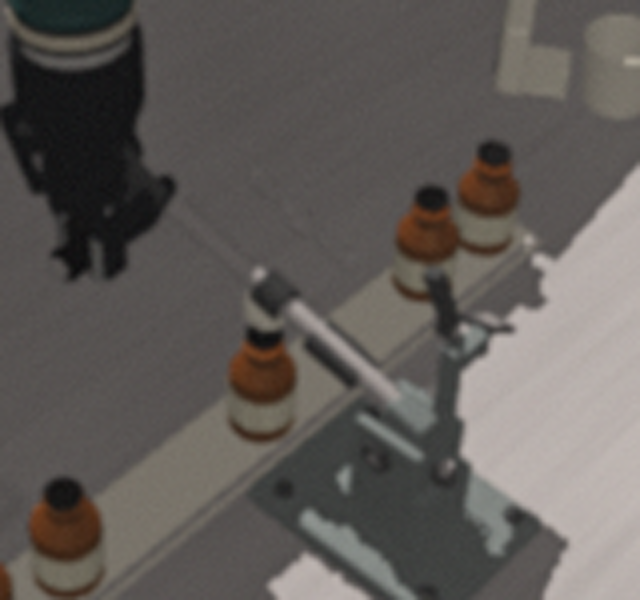

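View pics/wrist20.png

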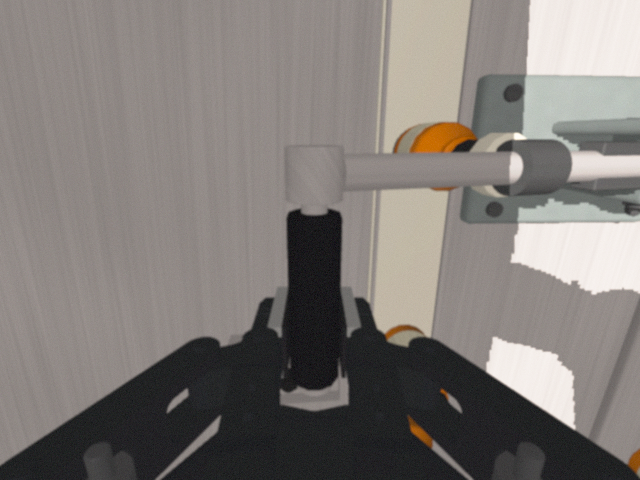

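apply_moves(
  plan="0.0095 -0.001 0 0 0 0 0.015; 0.009 -0.0028 0 0 0 0 0.015; 0.009 -0.0024 0 0 0 0 0.015; 0.009 -0.002 0 0 0 0 0.015; 0.009 -0.0015 0 0 0 0 0.015",
)

```text
clock: 28.8
position: [0.4543, -0.0299, 0.1056]
eef_rot: [79.5, 87.7, -8.5]
wrist_force: [-4.7, -2.6, 40.5]
gripper_width: 0.0204
```

```bash
python3 -c "
from la import *
st(3,1.4)
"
```

```text
[ 0.4543 -0.0299  0.1056] a 1.3879147908530312 resid [-0.0018 -0.      0.0002] [-4.7341 -2.6046 40.4847] 0.020378848450425317 [[0.04017929766930384, 0.998594959382826], [-0.006035732970386176, 0.034820268364606444], [-0.9991742560566262, 0.039945663171731094]] [ 29.4  35.3 -42.4 132.4  55.4  29.1 -56.1] 28.8
1.392 [0.0011 0.0017 0.0001]
1.396 [ 0.0008 -0.0001 -0.    ]
1.4 [ 0.0008 -0.0001 -0.    ]
```

apply_moves(
  plan="0.006 0 0 0 0 0 0.015; 0.006 0 0 0 0 0 0.015; 0.006 0 0 0 0 0 0.015; 0.006 0 0 0 0 0 0.015",
)

```text
clock: 29.2
position: [0.4546, -0.0297, 0.1005]
eef_rot: [51.0, 86.2, -36.8]
wrist_force: [-17.0, -3.2, 81.1]
gripper_width: 0.0204
```

```bash
python3 -c "
from la import *
st(1,1.4)
for n in('scene','top','wrist'):
  im=r.snapshot(n)
  if n=='scene': im=cv2.resize(im[180:360,230:430],None,fx=4,fy=4,interpolation=cv2.INTER_CUBIC)
  cv2.imwrite('pics/%s21.png'%n,im)
s=r.get_state();print(s['position'],s['wrist_force'],s['qvel'])
"
```

```text
[ 0.4546 -0.0297  0.1005] a 1.4118271570617202 resid [-0.001   0.0002  0.0001] [-16.9548  -3.1653  81.1155] 0.020355881081318795 [[0.053279383863897745, 0.9978331365496215], [-0.0398004982251291, 0.0407510730862079], [-0.9977861632615053, 0.0516563804952227]] [ 26.3  35.1 -39.9 133.1  59.2  28.6 -60.5] 29.2
1.4 [-0.0023  0.0013  0.0001]
[ 0.4546 -0.0296  0.1006] [-16.2439  -4.3195  73.7479] [ 0.288   0.0941 -0.0896  0.0658 -0.1482 -0.1263  0.2293]
```

View pics/scene21.png

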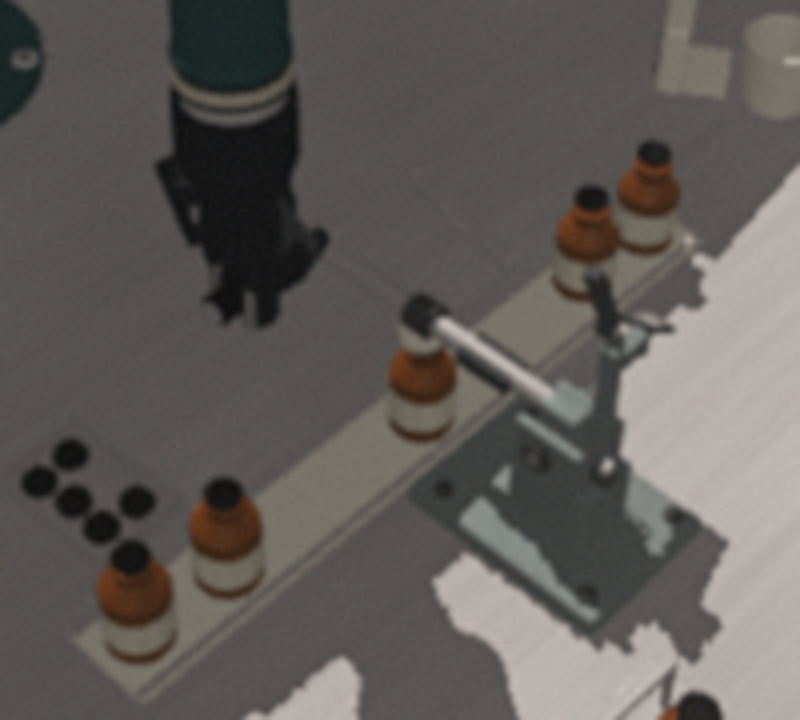

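View pics/wrist21.png

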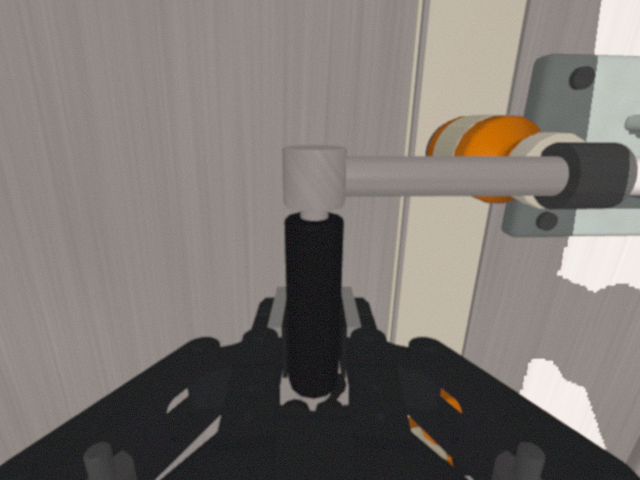

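View pics/top21.png

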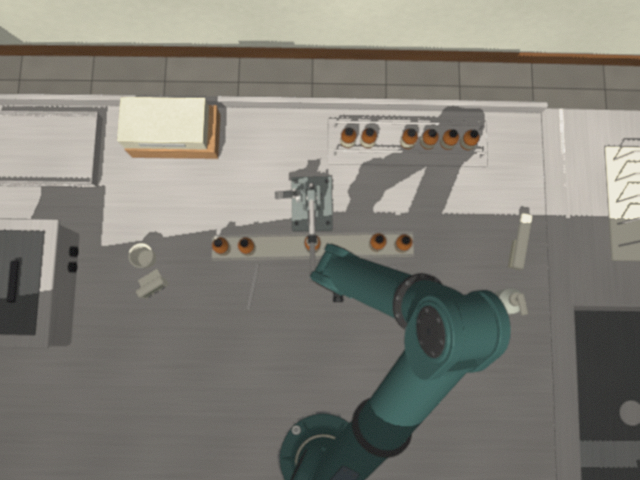

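apply_moves(
  plan="0 0 0 0 0 0 0.015; 0.001 0 0 0 0 0 0.015",
)

```text
clock: 29.55
position: [0.4546, -0.0296, 0.1046]
eef_rot: [49.8, 85.7, -37.9]
wrist_force: [0.1, -0.1, 5.3]
gripper_width: 0.0203
```

```bash
python3 -c "
from la import *
from fk import fk,fit
st(1,1.4)
print(np.array(fk(r.get_state()['q'],fit().x)[0]))
for i in range(4):
  r.snapshot('scene');s=r.get_state();print(s['position'],s['wrist_force'])
"
```

```text
[ 0.4546 -0.0296  0.1046] a 1.3927456006049885 resid [-0.0013  0.0003  0.0001] [ 0.0978 -0.1439  5.2744] 0.020275906204564372 [[0.058888044469835366, 0.9975025931703334], [-0.045845534437708, 0.041726071332796655], [-0.9972113041831401, 0.05698694227268419]] [ 26.1  34.5 -39.8 133.2  59.1  28.7 -60.5] 29.55
1.4 [ 0.0017  0.0011 -0.    ]
[[-0.0092 -0.0188  0.2946]
 [ 0.3116 -0.1961  0.7999]
 [ 0.4377 -0.0165  0.3905]
 [ 0.4546 -0.0297  0.1046]]
[ 0.4546 -0.0296  0.1043] [0.0672 0.0189 5.0944]
[ 0.4545 -0.0296  0.1039] [-1.0921 -1.1057  4.7031]
[ 0.4545 -0.0296  0.1036] [-0.4801 -0.5259  5.6099]
[ 0.4545 -0.0296  0.1035] [ 0.6655 -0.2091  4.7595]
```

apply_moves(
  plan="0.003 0 0 0 0 0 0.015; 0.003 0 0 0 0 0 0.015",
)

```text
clock: 29.95
position: [0.4545, -0.0297, 0.1013]
eef_rot: [47.3, 85.5, -40.5]
wrist_force: [-10.4, -2.5, 50.3]
gripper_width: 0.0203
```

```bash
python3 -c "
from la import *
for i in range(8):
  r.snapshot('scene');s=r.get_state();print(s['position'],s['wrist_force'])
"
```

```text
[ 0.45446945 -0.02960366  0.10157938] [-7.89946799 -2.51698054 39.85483541]
[ 0.45447627 -0.02961562  0.1016258 ] [-8.03242813 -1.39554684 37.34878178]
[ 0.45447914 -0.02964635  0.10166544] [-8.37074977 -2.58958589 37.5084897 ]
[ 0.45445855 -0.0296363   0.10163456] [-7.48095659 -1.79900345 38.24357898]
[ 0.45447979 -0.029632    0.10164789] [-7.03592081 -1.37562093 37.04231643]
[ 0.45449733 -0.02960334  0.10167007] [-7.13177962 -1.91802077 37.7822244 ]
[ 0.45447006 -0.02962209  0.10164252] [-7.83949675 -0.99217162 37.20208395]
[ 0.45447141 -0.02962762  0.10164663] [-7.56791379 -1.05757507 37.63679094]
```

```bash
python3 -c "
from la import *
im=r.snapshot('scene');cv2.imwrite('pics/s22.png',cv2.resize(im[180:360,230:430],None,fx=4,fy=4,interpolation=cv2.INTER_CUBIC))
st(1,1.4)
print(r.job_done())
"
```

```text
[ 0.4545 -0.0296  0.1016] a 1.4065926915066977 resid [-0.0012  0.0002  0.0001] [-7.1884 -2.8506 37.2943] 0.02079672368890136 [[0.06006456351392492, 0.9974708806087096], [-0.05064669939050487, 0.041066257192434896], [-0.9969088022736731, 0.058012109579726356]] [ 25.4  34.7 -39.2 133.4  60.1  28.5 -61.7] 30.4
1.4 [-0.0012  0.0014  0.0001]
the job is handed in; nothing more can be done
None
```

View pics/s22.png

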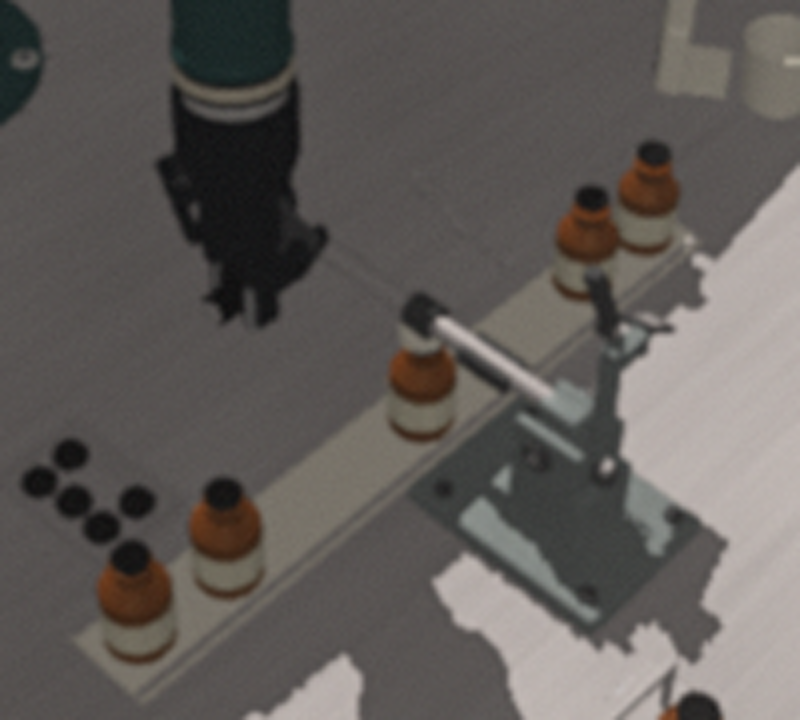

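I stood the fallen bottle on the seat and let go, rocked the safety catch to its stop, and pulled the lever down. The job was handed in at 30.4 s with the hand still holding the lever.

What the last checks showed:
- **Bottle:** upright and about 2–3 mm from the seat's middle, measured in the top and scene pictures before the lever was pulled. It still looked upright under the pad at the end.
- **Catch:** it stopped at the expected height, and the nose was still up beside the lever in the last picture.
- **Lever:** about 1.39–1.41 rad, worked out from the hand position, with a steady push of about 38 N.
- **Neighbours and bench:** all four neighbours were standing, and nothing else looked moved in the pictures; I did not measure them again.

- **Not confirmed:** the stopper is hidden under the pad, so I only infer it is home from the lever angle.
- **Force peak:** my repeated push rows added up and the wrist force reached about 81 N before I eased it off. That is under the 120 N wrist limit, and I believe it went through the fingers on the grip rather than the gripper body.

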